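Wedge the dock catch and draw the backup disk

TASK

The backup disk in the leaning dock is due for archiving, but the dock's spring catch shuts as soon as it is let go, so wedge it: push its thumb plate back with the eraser and lay the eraser flat between plate and bridge, right down on the saddle, and take your hand off. Then draw the disk out of its pocket and stand it gently on its long edge in a free slot of the media box. Leave the eraser in, holding the catch open for the replacement disk, force nothing, and do not disturb the other things on the desk.

Things in the scene. Friction and masses are not known exactly. Their poses are not given: they have to be found in the camera images.
- dock: Disk dock, screwed to the desk: grey pocket and catch tower on a black foot, 206 mm wide, about 135 high. Origin on the desk under the pocket, x away from the user, y left, z up. The pocket leans 25 deg to the user: in dock axes its slot axis (UP the slot) is (-0.423, 0, 0.906), its thickness axis (0.906, 0, 0.423), its length axis y. The tower is the right (-y) end, y -60 to -120 mm.
- pocket (a point): Middle of the pocket's floor, fixed in the dock; heights UP the slot count from here, along the slot axis. Pocket inside: 17 mm thick, 119 mm long; long walls 34 mm high, left end wall 52, tower top 77.5. The disk comes out only along the slot axis.
- catch (a joint): Sprung steel slider on the tower, moves level along dock -y (outwards). Metres: 0 shut, 0.016 end stop; needs 4.5 N to start, 7.5 N at 0.012; springs back when let go. Its nose (18 mm wide) lies 8 mm over the disk's top corner: disk free from 0.0085 on. Moving with it: the saddle (floor of the gap, 83 mm UP) and the upright thumb plate, flat to 110 mm UP, out-curled lip to 117.
- gap (a point): Fixed in the dock, 83 mm UP at y -86.5 mm, mid-thickness: where the middle of the eraser's underside lies when wedged flat, 52 mm length along the thickness axis, 21 mm width across the gap; catch then about 0.012. At joint 0, dock y: fixed bridge over the slider -64 to -76 (top 97 mm UP), gap -76 to -85, thumb plate -85 to -90. Bridge and plate are 34 mm wide along the thickness axis.
- eraser: Rubber eraser in a card sleeve, 21 (x) x 52 (y) x 11.5 mm (z), 25 g, stiff; lies flat on the desk. Origin at the middle of its underside. Gripped by its two ends (52 mm apart) it goes into the gap with the fingers outside bridge and thumb plate.
- disk: Black portable disk, 76 (x) x 115 (y) x 14 mm (z), 90 to 180 g, standing on a long edge in the pocket: own x points up the slot, own y along the pocket. Origin at the middle of one broad face. Its upper 42 mm stand free of the long walls; grip it across its 14 mm thickness.
- disk_mid (a point): Centre of the disk's volume, 38 mm above its lower long edge when it stands.
- media_box: Open grey box fixed on the desk, 88 (x) x 140 (y) x 50 mm (z), origin at the middle of its underside, z up. Two partitions 44 mm high along y make three slots, each 24 mm wide and 132 mm long inside, centred at x = -28, 0 and +28 mm. The slot at +28 already holds another such disk (fixed); the other two are free.
- box_floor (a point): Middle of the media box's inner floor, 5 mm above the desk; a disk standing in a slot has its centre 38 mm above it.
- tape_dispenser: Black tape dispenser 50 x 143 x 76 mm; origin under its middle; leave alone.
- clip_tin: Round tin 64 mm wide, 17 mm high; origin under its middle; leave alone.
- marker: Black marker pen 136 mm long, 20 mm thick, lying; origin under its middle; leave alone.
- date_stamp: Hand stamp on a wooden block, 26 x 46 mm, 72 mm high; origin under its middle; leave alone.
There are look-alikes about, which are no part of the job. There is more than one size of the eraser; the job needs the middle-sized.

How it is judged:
By the outcome, as a careful person would: the job done as asked, in the order asked, and still so for the second after the job is handed in, with the robot touching nothing.
It also fails if it takes over 45 s, if anything falls off the work surface, if the arm or the gripper's body presses on something with over 40 N, if the wrist force passes 120 N, or if a joint passes its speed limit or range.

ROBOT

A 6-joint arm with a two-finger parallel gripper is mounted at the origin on a cart in front of the work surface, level with it; the furniture and walls round the work are solid. World frame = base frame: x ahead of the robot, y to its left, z up, the work surface at z = 0. Lengths are in m, angles in rad, forces in N, time in s.
With the tool pointing down it reaches from about 0.375 to 0.975 m from the base axis. Payload 3.8 kg.
Tool frame: the origin (TCP) lies at the very end of the fingers, on their centre line; the grasp point (between the pads) lies 19 mm behind it; z points along the fingers, y is the line along which they close (so a half turn about z gives the same grasp; the last joint's range is limited). The gripper opens to 85 mm and grips with 20 to 120 N. Pads are 22 mm wide; open, the fingers measure 114 mm over their backs; the gripper's body (76 mm by 85 mm) begins 54 mm behind the grasp point. The pads swing forward as they close: fully open they stand 13 mm farther back than shut.
Start: joints at [1.189, 0.264, 1.604, -0, 1.274, -0.037], TCP at [0.228, 0.635, 0.231] pointing down, gripper open.
Joint ranges: [-2.63, 2.63], [-0.94, 2.18], [0.31, 2.57], [-1.31, 4.45], [0, 2.66], [-2.55, 2.55]. Speed limits (rad/s): [2.57, 2.57, 3.14, 3.14, 3.14, 3.14].

INTERFACE

Orientations are given as a rotation vector (axis times angle).
In Python, from workcell import bot gives the robot as it stands.
- The arm moves only by the shell command python3 -m creep 'ROWS' [FORCE]. ROWS is JSON, a list of rows, each a list of 5 numbers: the shift along the tool's x, y, z in units of 0.05 m (1.0 is 0.05 m), then the turn about the tool's z in units of 0.1 rad (1.0 is 0.1 rad), then the opening, from 0 (shut) to 1 (fully open). In form: [[tx, ty, tz, spin, hand], ...]. A call has 1 to 20 rows; each row shifts and turns the commanded pose from where the row before left it, along the tool's axes as they then stand; what a row does not reach is not made up. A row lasts 1/8 s, in which the tool goes at most 62.5 mm and 10.7 degrees, less where a joint would pass 70% of its speed; a pose out of reach is approached as far as the arm can. A call with a number of a shift or a turn outside -1 to 1 is refused whole. A call with a gripper value outside its range is refused whole. The fingers move at their own pace and stop on an object; FORCE is the grip in N (left out, the last holds). Time passes only in rows, so rows that do not move let the fingers close. It gives the time, the measured TCP pose, the force, the opening and the grip force at its end, in the units of the state.
- bot.read_state(): the state, without advancing time (a new reading comes with each control period).
- bot.read_camera(name): name is "scene" or "top"; returns a dict with "pixels" (384x512x3 uint8, red, green, blue), "vfov" (degrees; the focal length in pixels is half the picture's height over the tangent of half this angle, whatever the lens; pixels are square), "cx", "cy" (the principal point, pixels), "world_to_cam" (4x4, takes a point from world to camera coordinates). Camera axes: x right, y down, z forward; pixel columns grow to the right and rows downward; lengths in m; the calibration is good to about 2 mm. A picture is of the moment at which its call begins. There is no depth.
- bot.finish_job(): hands the job in; it is judged then, once.
Trained networks look in a picture, given as the dict that the camera call returned (one of the last four; its "shot" number tells which), for a name from the list of things; names that differ only in an ending like _2 or _b are one class to them, and where a whole thing is asked for, a point or a joint stands for the part that bears it (a point fixed in the world has none). Each returns a list of dicts, best first, with "score" (0 to 1); they miss things now and then, are a little off and sometimes report something else, mostly with a low value. They report only what shows in the picture. A call takes as long as a camera call. They do not tell look-alikes from the thing itself.
- bot.look_for(target, picture): "bbox" ([left, top, right, bottom] in pixels, round what is visible of it).
- bot.regions_of(target, picture): "mask" (384x512 bool, what is visible of it) and "bbox" ([left, top, right, bottom] in pixels, round what is visible of it).
The state is a dict: "time": time; "q": joint angles; "joint_vel": joint speeds; "joint_torque": joint torques, N m; "tool_pos": TCP position; "tcp_rot": TCP orientation; "wrist_force": force on the tool from outside, world axes, zero at the start; "torque": the same for the moment, N m; "width": opening from 0.0 (shut) to 1.0 (fully open); "grip_force": force on a finger pad.
Only numpy, scipy, OpenCV 4.12 (cv2) and the standard library are available. Lean on these libraries where they do the work, as an engineer would, in place of code of your own. Each camera call takes 0.05 s, during which the arm holds its last target. There are 200 camera calls.

## Working session

There is one attempt and no reset: what is moved stays moved. The work goes in short steps, Python scripts to look and compute and a shell command to move; the robot and the scene stay as the last step left them, time stands still between calls to the robot, and variables do not carry over. Pictures are saved under pics/ and viewed, at most 10 in all, crops included, and the job is handed in when it is done.

```bash
ls; mkdir -p pics; cat > h.py <<'E'
import numpy as np, cv2
from workcell import bot
from scipy.spatial.transform import Rotation as R
def K(c):
    f=192/np.tan(np.radians(c['vfov']/2)); return f,c['cx'],c['cy']
def proj(c,P):
    f,cx,cy=K(c); P=np.atleast_2d(P); T=np.array(c['world_to_cam']); q=P@T[:3,:3].T+T[:3,3]
    return np.c_[f*q[:,0]/q[:,2]+cx, f*q[:,1]/q[:,2]+cy]
def ray(c,uv):
    f,cx,cy=K(c); T=np.array(c['world_to_cam']); d=np.array([(uv[0]-cx)/f,(uv[1]-cy)/f,1.])
    return -T[:3,:3].T@T[:3,3], T[:3,:3].T@d
def at_z(c,uv,z):
    o,d=ray(c,uv); return o+d*(z-o[2])/d[2]
def tri(c1,u1,c2,u2):
    o1,d1=ray(c1,u1);o2,d2=ray(c2,u2)
    s=np.linalg.lstsq(np.c_[d1,-d2],o2-o1,rcond=None)[0]
    a=o1+d1*s[0];b=o2+d2*s[1]; return (a+b)/2,np.linalg.norm(a-b)
def save(n,img): cv2.imwrite('pics/'+n,cv2.cvtColor(np.ascontiguousarray(img),cv2.COLOR_RGB2BGR))
E
python3 - <<'E'
from h import *
import pickle
cs={}
for n in('scene','top'):
    c=bot.read_camera(n); cs[n]=c; save(n+'0.png',c['pixels'])
    o,_=ray(c,(0,0)); print(n,c['vfov'],c['cx'],c['cy'],o.round(3),np.array(c['world_to_cam']).round(3).tolist())
    for t in['dock','eraser','disk','media_box','catch','tape_dispenser','clip_tin','marker','date_stamp']:
        for r in bot.look_for(t,c)[:5]: print(n,t,round(r['score'],2),np.round(r['bbox']).tolist())
pickle.dump(cs,open('c0.pkl','wb'))
s=bot.read_state();print({k:np.round(v,3) for k,v in s.items()})
E
```

```text
pics
scene 51.45440632809948 250.91831383306467 196.3702145244359 [ 0.075 -0.564  0.745] [[0.626, -0.78, 0.01, -0.494], [-0.574, -0.47, -0.671, 0.278], [0.528, 0.414, -0.742, 0.747], [0.0, 0.0, 0.0, 1.0]]
scene dock 0.78 [218.0, 175.0, 307.0, 235.0]
scene eraser 0.89 [179.0, 178.0, 206.0, 193.0]
scene eraser 0.73 [171.0, 207.0, 189.0, 224.0]
scene eraser 0.58 [156.0, 230.0, 168.0, 239.0]
scene disk 0.87 [229.0, 168.0, 266.0, 193.0]
scene media_box 0.92 [272.0, 252.0, 352.0, 322.0]
scene catch 0.55 [265.0, 183.0, 291.0, 205.0]
scene tape_dispenser 0.57 [333.0, 217.0, 402.0, 255.0]
scene clip_tin 0.8 [106.0, 196.0, 132.0, 220.0]
scene clip_tin 0.33 [220.0, 176.0, 309.0, 237.0]
scene marker 0.81 [204.0, 280.0, 256.0, 322.0]
scene date_stamp 0.51 [334.0, 189.0, 354.0, 219.0]
top 42.670090264037576 266.0282629631945 193.0365135164004 [ 0.304 -0.177  1.369] [[-0.012, -1.0, 0.009, -0.186], [-0.984, 0.01, -0.175, 0.541], [0.175, -0.011, -0.984, 1.293], [0.0, 0.0, 0.0, 1.0]]
top dock 0.67 [228.0, 155.0, 304.0, 197.0]
top dock 0.16 [232.0, 169.0, 274.0, 179.0]
top eraser 0.85 [192.0, 183.0, 20
[... 527 characters left out ...]
177.0]
top clip_tin 0.62 [164.0, 250.0, 188.0, 276.0]
top marker 0.88 [277.0, 259.0, 328.0, 267.0]
top date_stamp 0.75 [314.0, 124.0, 330.0, 141.0]
top date_stamp 0.61 [235.0, 167.0, 276.0, 178.0]
{'time': np.float64(1.0), 'q': array([ 1.189,  0.264,  1.604, -0.   ,  1.274, -0.037]), 'joint_vel': array([-0.001, -0.001,  0.001, -0.001, -0.   ,  0.001]), 'joint_torque': array([-0.0000e+00, -5.1508e+01, -3.6773e+01, -0.0000e+00,  1.0000e-03,
       -0.0000e+00]), 'tool_pos': array([0.228, 0.635, 0.231]), 'tcp_rot': array([ 0.539,  3.095, -0.   ]), 'wrist_force': array([-0.287, -0.975, -0.042]), 'torque': array([-0.003, -0.02 ,  0.025]), 'grip_force': np.float64(0.0), 'width': np.float64(0.996)}
```

```bash
python3 - <<'E'
import pickle,cv2,numpy as np
cs=pickle.load(open('c0.pkl','rb'))
a=cs['scene']['pixels'][150:340,90:420]; b=cs['top']['pixels'][110:290,150:400]
a=cv2.resize(a,(800,460),interpolation=cv2.INTER_CUBIC); b=cv2.resize(b,(800,576),interpolation=cv2.INTER_CUBIC)
cv2.imwrite('pics/s1.png',a[...,::-1]);cv2.imwrite('pics/t1.png',b[...,::-1])
E
```

```text
(no output)
```

View pics/s1.png

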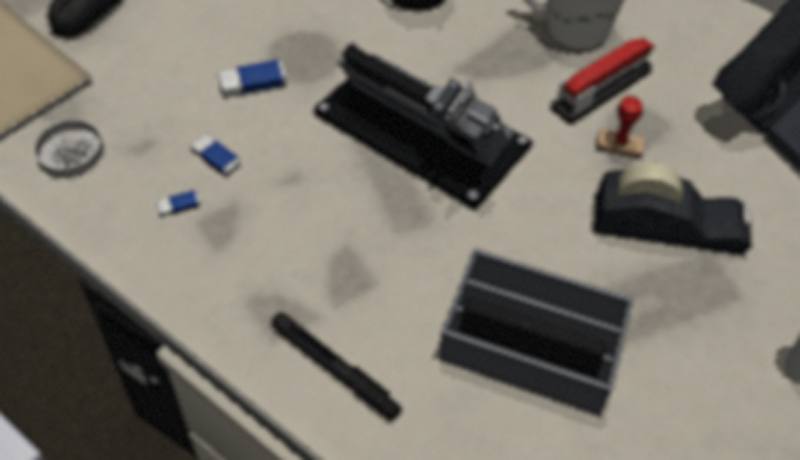

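View pics/t1.png

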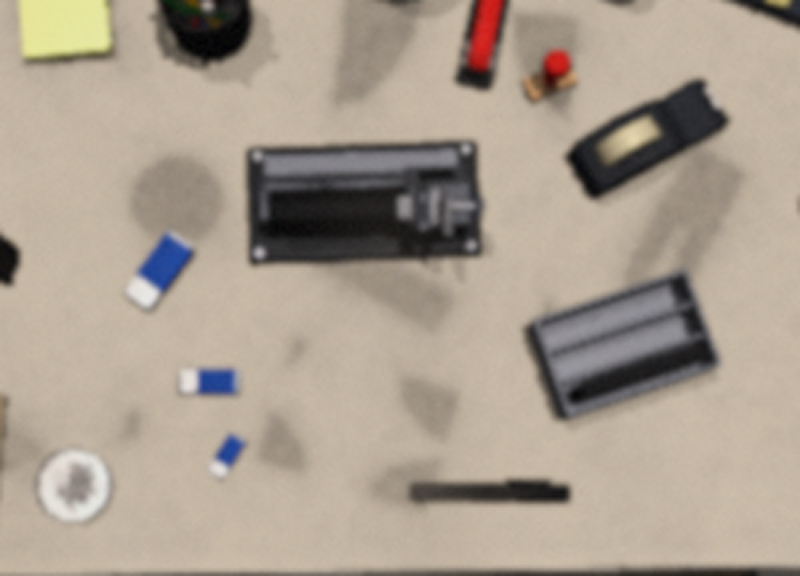

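The scene crop shows three blue erasers at full-frame pixels (192,185), (180,215) and (162,234), large to small. The dock is at (262,205) with its tower at the right end, and the media box is at (312,287). In the top view the erasers are at (200,195), (218,230) and (221,254), the dock at (265,173) and the box at (346,218). Three things could be taken for the eraser, those being the three sizes. The middle one, at (218,230) in top, fits the description, and I'll check its size next.

```bash
python3 - <<'E'
from h import *
import pickle
cs=pickle.load(open('c0.pkl','rb')); M={}
for n in cs:
    c=cs[n]
    for t in ['eraser','media_box','disk','catch','dock']:
        try: r=bot.regions_of(t,c)
        except Exception as e: print(t,e); continue
        M[n,t]=r
        for x in r[:3]:
            m=x['mask'].astype(np.uint8)
            if t in('eraser','media_box'):
                pts=np.argwhere(m)[:,::-1].astype(float); z=.0115 if t=='eraser' else .03
                # boundary contour on plane z
                W=np.array([at_z(c,p,z)[:2] for p in pts]); (ce,sz,an)=cv2.minAreaRect((W*1000).astype(np.float32))
                ev=np.linalg.eigh(np.cov(W.T))[1][:,1]
                print(n,t,round(x['score'],2),len(pts),'ctr',W.mean(0).round(4),'rect',np.round(ce),np.round(sz),'yaw long',np.degrees(np.arctan2(ev[1],ev[0])).round(1))
            else: print(n,t,round(x['score'],2),m.sum(),np.round(x['bbox']))
pickle.dump(M,open('m0.pkl','wb'))
a=cs['scene']['pixels'][245:330,262:362]; b=cs['scene']['pixels'][160:245,212:312]; 
d=cs['top']['pixels'][145:205,222:322]; e=cs['top']['pixels'][190:250,300:400]
z=lambda i:cv2.resize(i,(400,i.shape[0]*4),interpolation=cv2.INTER_CUBIC)
save('c1.png',np.vstack([np.hstack([z(b),z(a)]),np.hstack([z(d),z(e)])]))
print(bot.read_state()['time'])
E
```

```text
scene eraser 0.74 314 ctr [ 0.5429 -0.0094] rect [543.  -8.] [44. 69.] yaw long 144.6
scene eraser 0.58 190 ctr [ 0.444  -0.0546] rect [444. -54.] [56. 27.] yaw long 86.1
scene eraser 0.51 150 ctr [ 0.3793 -0.0698] rect [380. -70.] [26. 40.] yaw long 151.5
scene media_box 0.73 3517 ctr [ 0.4693 -0.4093] rect [ 471. -408.] [116. 142.] yaw long 109.8
scene disk 0.64 404 [233. 170. 268. 193.]
scene catch 0.56 134 [266. 185. 291. 202.]
scene dock 0.7 2630 [217. 176. 310. 238.]
scene dock 0.25 3523 [272. 253. 350. 320.]
top eraser 0.66 282 ctr [ 0.5436 -0.0073] rect [544.  -7.] [33. 72.] yaw long 144.9
top eraser 0.58 65 ctr [ 0.382  -0.0669] rect [381. -67.] [15. 34.] yaw long 148.8
top eraser 0.43 153 ctr [ 0.4432 -0.0537] rect [443. -53.] [50. 22.] yaw long 89.9
top media_box 0.61 1735 ctr [ 0.4705 -0.4089] rect [ 470. -409.] [ 91. 152.] yaw long 108.9
top media_box 0.53 157 ctr [ 0.4421 -0.0552] rect [442. -55.] [25. 49.] yaw long 88.4
top disk 0.91 310 [233. 172. 275. 176.]
top catch 0.46 2253 [227. 153. 300. 194.]
top dock 0.8 2302 [228. 154. 302. 198.]
1.5
```

View pics/c1.png

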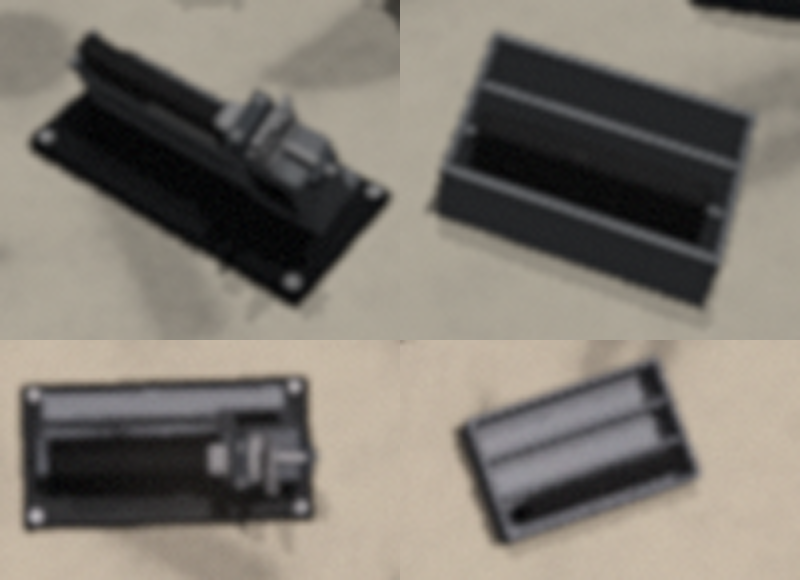

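```bash
cat > fit.py <<'E'
from h import *
import pickle
from scipy.optimize import least_squares
cs=pickle.load(open('c0.pkl','rb')); S,T=cs['scene'],cs['top']
def rz(a): return np.array([[np.cos(a),-np.sin(a),0],[np.sin(a),np.cos(a),0],[0,0,1]])
sB=np.array([(285.75,254.5),(350,274.5),(341,310.5),(273.25,286.75)])
tB=np.array([(317,210.5),(363.75,195.5),(374.25,223.75),(326.75,240.75)])
L=np.array([(-44,70),(-44,-70),(44,-70),(44,70)])/1000. # far-left,far-right,near-right,near-left with local x toward far
L=-L*[1,1]; L=np.array([(-44,-70),(-44,70),(44,70),(44,-70)])/1000.
def f(p):
    P=np.c_[L,np.full(4,p[3])]@rz(p[2]).T+[p[0],p[1],0]
    return np.r_[(proj(S,P)-sB).ravel(),(proj(T,P)-tB).ravel()]
if __name__=='__main__':
    r=least_squares(f,[.47,-.409,np.radians(199),.05]); print('box',r.x.round(4),np.degrees(r.x[2]),r.fun.round(1))
    sc=lambda u,v:(212+u/4,160+v/4); tp=lambda u,v:(222+u/4,145+(v-340)/4)
    for n,a,b in [('NL',(45,137),(37,516)),('NR',(292,282),(302,507)),('FR',(375,190),(295,386)),
      ('cNL',(30,146),(22,527)),('cNR',(298,305),(312,517)),('cFR',(392,196),(306,377))]:
        P,e=tri(S,sc(*a),T,tp(*b)); print(n,P.round(4),round(e,4))
    print('FL',at_z(T,tp(35,396),.008).round(4))
    z=lambda i,k:cv2.resize(i,None,fx=k,fy=k,interpolation=cv2.INTER_CUBIC)
    a=z(S['pixels'][165:225,225:315],8); save('d1.png',np.clip(a.astype(float)*1.8,0,255).astype(np.uint8))
    b=z(T['pixels'][150:200,262:308],12); save('d2.png',np.clip(b.astype(float)*1.5,0,255).astype(np.uint8))
E
python3 fit.py
```

```text
box [ 0.4725 -0.4083  3.4521  0.0443] 197.79169736408713 [-1.1 -1.4  0.7 -0.2  0.3  1.8 -2.2  1.3 -0.9 -1.1  0.4 -2.1  1.2  0.
  0.2 -0.7]
NL [ 0.5586 -0.0956  0.0109] 0.0011
NR [ 0.5626 -0.2818  0.0129] 0.0008
FR [ 0.6508 -0.2795  0.0126] 0.0025
cNL [ 0.554  -0.085  -0.0014] 0.0033
cNR [ 0.5576 -0.2899  0.0027] 0.0018
cFR [ 0.6588 -0.2878  0.0059] 0.0019
FL [ 0.6456 -0.0937  0.008 ]
```

View pics/d1.png

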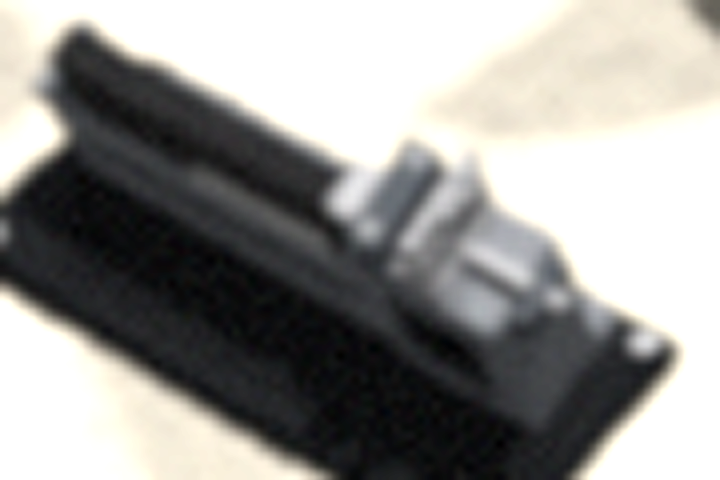

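View pics/d2.png

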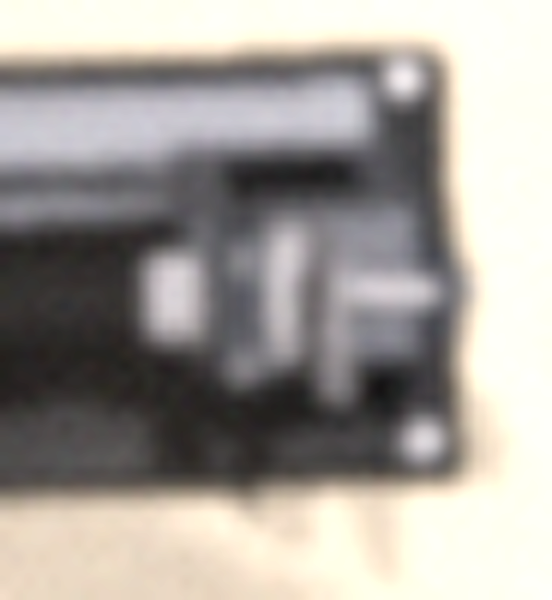

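```bash
cat > ov.py <<'E'
from fit import *
U=np.array([-.4226,0,.9063]);TH=np.array([.9063,0,.4226]);Y=np.array([0,1.,0])
def dock(p,pts): # p: pocket x,y,z,yaw ; pts rows (up,y,t) mm
    q=np.array(pts,float)/1000; return (q[:,:1]*U+q[:,1:2]*Y+q[:,2:]*TH)@rz(p[3]).T+p[:3]
def boxpts(u0,u1,y0,y1,t0,t1): return [(u,y,t) for u in(u0,u1) for y in(y0,y1) for t in(t0,t1)]
E=[(0,1),(0,2),(0,4),(1,3),(1,5),(2,3),(2,6),(3,7),(4,5),(4,6),(5,7),(6,7)]
def parts(c=0): return [(boxpts(83,97,-76,-64,-17,17),(255,0,0)),(boxpts(83,110,-90-c,-85-c,-17,17),(0,255,0)),(boxpts(0,76,-57.5,57.5,-7,7),(255,255,0)),(boxpts(76,80,-68,-49.5,-9,9),(0,255,255)),(boxpts(76,77.5,-120,-60,-17,17),(255,0,255))]
def overlay(c,p,x0,y0,w,h,k,g=1.6,cc=0,extra=[]):
    im=cv2.resize(c['pixels'][y0:y0+h,x0:x0+w],None,fx=k,fy=k,interpolation=cv2.INTER_CUBIC)
    im=np.clip(im.astype(float)*g,0,255).astype(np.uint8)
    for b,col in parts(cc)+extra:
        q=(proj(c,dock(p,b))+.5-[x0,y0])*k
        for i,j in E: cv2.line(im,tuple(np.int32(q[i])),tuple(np.int32(q[j])),col,1,cv2.LINE_AA)
    return im
E
python3 - <<'E'
from ov import *
P,e=tri(S,(268.75,188.75),T,(276.75,174.8)); print('nose',P.round(4),e)
p=np.array([P[0]+.0335,-.171,P[2]-.0725,np.radians(1.3)]); print(p)
a=overlay(S,p,222,162,92,74,5); b=overlay(T,p,225,150,82,50,5)
print(a.shape,b.shape); 
a=cv2.copyMakeBorder(a,0,0,0,0,cv2.BORDER_CONSTANT)
H=max(a.shape[0],b.shape[0]); 
a2=overlay(S,p,258,175,45,45,8);b2=overlay(T,p,264,158,45,30,8)
save('o1.png',np.hstack([a2,np.vstack([b2,np.zeros((120,360,3),np.uint8)])]))
save('o1b.png',np.vstack([cv2.resize(a,None,fx=.7,fy=.7),cv2.copyMakeBorder(cv2.resize(b,None,fx=.7,fy=.7),0,0,0,int(a.shape[1]*.7)-int(b.shape[1]*.7),cv2.BORDER_CONSTANT)]))
E
```

```text
nose [ 0.5779 -0.2202  0.0994] 0.001680991447532946
[ 0.61142149 -0.171       0.02688021  0.02268928]
(370, 460, 3) (250, 410, 3)
```

View pics/o1.png

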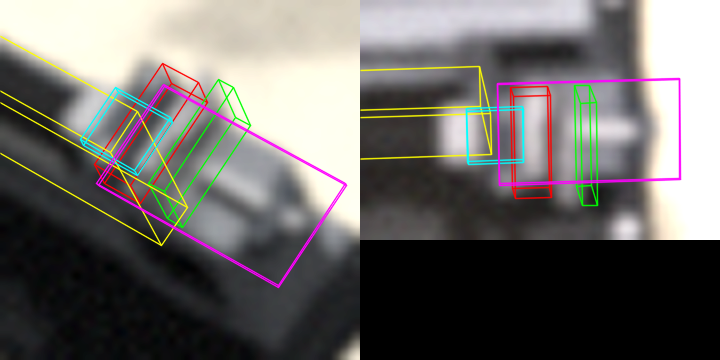

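```bash
cat > fd.py <<'E'
from ov import *
sd=lambda u,v:(225+(u+.5)/8-.5,165+(v+.5)/8-.5); td=lambda u,v:(262+(u+.5)/12-.5,150+(v+.5)/12-.5)
F=[(S,(97,-70,17),sd(420,145)),(S,(76,57.5,7),sd(85,26)),(S,(80,-49.5,0),sd(345,185)),
(T,(80,-49.5,0),td(147,298)),(T,(97,-70,-17),td(242,388)),(T,(97,-70,17),td(245,212)),(T,(83,-76,0),td(268,292)),(T,(83,-80.5,-17),td(285,370)),(T,(83,-80.5,17),td(287,217)),(T,(110,-87.5,-17),td(335,405))]
def g(p): return np.concatenate([proj(c,dock([*p,np.radians(1.3)],[a]))[0]-np.array(o) for c,a,o in F])
r=least_squares(g,[.611,-.162,.024],loss='soft_l1'); p=np.r_[r.x,np.radians(1.3)]
if __name__=='__main__':
    print(p.round(4)); print(g(r.x).reshape(-1,2).round(1).tolist())
    np.save('dock.npy',p)
    a2=overlay(S,p,222,162,80,64,5);b2=overlay(T,p,264,158,45,30,8)
    b3=overlay(T,p,225,158,50,30,7)
    H=np.zeros((480,770,3),np.uint8);H[:320,:400]=a2;H[:240,400:760]=b2;H[265:475,410:760]=b3;save('o2.png',H)
E
python3 fd.py
```

```text
[ 0.6147 -0.163   0.0202  0.0227]
[[0.8, 0.6], [-2.1, -1.6], [-0.0, 0.6], [0.0, -0.3], [0.3, -0.3], [-0.2, 1.7], [-0.0, 0.1], [0.4, -0.2], [-0.0, 0.0], [-0.5, -0.8]]
```

View pics/o2.png

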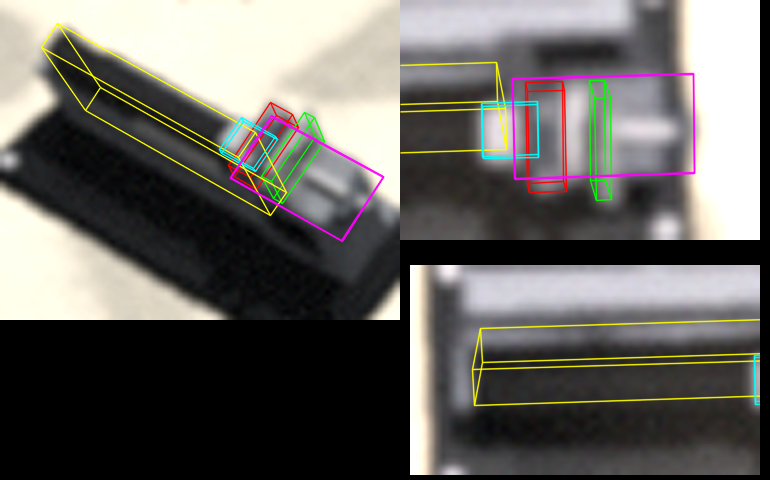

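The overlay fits the bridge, plate, nose and disk in both views, so the pocket is at (0.615, -0.163, 0.020) with yaw 1.3°. Going by the 50x22 mm fit, the middle eraser is at (0.4435, -0.054) with its long axis along y. The box's near slot is occupied, because its disk hides the near partition, so I'll use the far slot.

```bash
cat > go.py <<'E'
import sys; from h import *
# usage: go.py x y z yawdeg(tool y dir) : units still to go, in present tool axes
def togo(x,y,z,yaw):
    s=bot.read_state(); r=R.from_rotvec(s['tcp_rot']).as_matrix(); cur=np.degrees(np.arctan2(r[1,1],r[0,1]))
    d=r.T@(np.array([x,y,z])-s['tool_pos'])/.05; sp=-((yaw-cur+90)%180-90)/180*np.pi/.1
    print('t',s['time'].round(2),'pos',np.round(s['tool_pos'],4),'yaw',cur.round(1),'F',np.round(s['wrist_force'],1),'w',round(s['width']*85,1),'g',round(float(s['grip_force']),1),'\n units',d.round(3),'spin',sp.round(2))
if __name__=='__main__': togo(*map(float,sys.argv[1:]))
E
R='[-0.725,-0.96,0,0,1]'
python3 -m creep '[[-0.725,-0.96,0,0,1],[-0.725,-0.96,0,0,1],[-0.725,-0.96,0,0,1],[-0.725,-0.96,0,0,1],[-0.725,-0.96,0,0,1],[-0.725,-0.96,0,0,1],[-0.725,-0.96,0,0,1],[-0.725,-0.96,0,0,1],[-0.725,-0.96,0,0,1],[-0.725,-0.96,0,0,1],[-0.725,-0.96,0,0,1],[-0.725,-0.96,0,0,1],[0,0,0.6,-0.82,1],[0,0,0.6,-0.82,1],[0,0,0.6,-0.82,1],[0,0,0.6,-0.82,1],[0,0,0,0,1]]' 40
python3 go.py 0.442 -0.054 0.001 89
python3 - <<'E'
from h import *
c=bot.read_camera('top'); r=bot.regions_of('eraser',c)
for x in r[:4]:
    W=np.array([at_z(c,p,.0115)[:2] for p in np.argwhere(x['mask'])[:,::-1].astype(float)]); print(len(W),W.mean(0).round(4),W.min(0).round(3),W.max(0).round(3))
# middle eraser by colour: brightness / blue vs. desk
im=c['pixels'].astype(int); uv=proj(c,[[.4435,-.054,.0115]])[0]; u,v=np.int32(np.round(uv)); print(uv)
e=cv2.resize(c['pixels'][v-12:v+12,u-16:u+16],None,fx=16,fy=16,interpolation=cv2.INTER_CUBIC); save('e1.png',e)
E
```

```text
time: 3.62
tool_pos: [0.4404, -0.0535, 0.1091]
tcp_rot: [-0.028, -3.136, -0.001]
wrist_force: [-0.9, 0.1, 0.4]
width: 1.0
grip_force: 0.0
315 [ 0.3483 -0.2957] [ 0.336 -0.36 ] [ 0.358 -0.226]
[216.27824193 229.86916236]Traceback (most recent call last):
  File "go.py", line 7, in <module>
    if __name__=='__main__': togo(*map(float,sys.argv[1:]))
                             ~~~~^^^^^^^^^^^^^^^^^^^^^^^^^^
  File "go.py", line 6, in togo
    print('t',s['time'].round(2),'pos',np.round(s['tool_pos'],4),'yaw',cur.round(1),'F',np.round(s['wrist_force'],1),'w',round(s['width']*85,1),'g',round(float(s['grip_force']),1),'\n units',d.round(3),'spin',sp.round(2))
              ^^^^^^^^^^^^^^^
AttributeError: 'float' object has no attribute 'round'
```

View pics/e1.png

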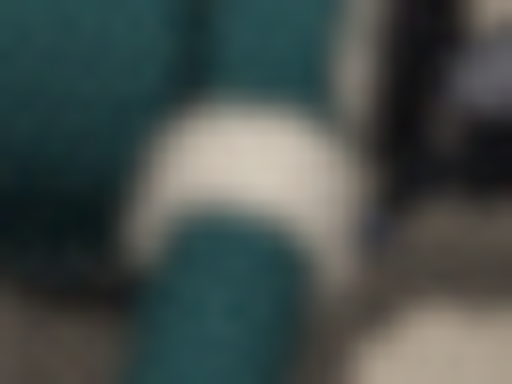

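The arm's teal links cover the eraser in this crop, at the centre (216,230) of the top view. I'll refine the eraser's position from the earlier stored pictures instead.

```bash
sed -i "s/s\['time'\].round(2)/round(float(s['time']),2)/" go.py
python3 go.py 0.442 -0.054 0.001 89
python3 - <<'E'
from fit import *
ex=np.array([(-10.5,-26),(10.5,-26),(10.5,26),(-10.5,26)])/1000
for n,c in cs.items():
    im=cv2.cvtColor(c['pixels'],cv2.COLOR_RGB2LAB).astype(float); uv=proj(c,[[.4435,-.054,.006]])[0]; u,v=np.int32(uv)
    w=im[v-16:v+16,u-18:u+18]; bg=np.median(w.reshape(-1,3),0); d=np.linalg.norm(w-bg,axis=2); 
    m=d>22; k,lab,st,cen=cv2.connectedComponentsWithStats(m.astype(np.uint8),connectivity=8)
    i=1+np.argmax(st[1:,4]); pts=np.argwhere(lab==i)[:,::-1]+[u-18,v-16]
    for z in(.0058,.0115):
        W=np.array([at_z(c,q,z)[:2] for q in pts.astype(float)]); ce,sz,an=cv2.minAreaRect((W*1000).astype(np.float32)); ev=np.linalg.eigh(np.cov(W.T))[1][:,1]
        print(n,z,len(pts),W.mean(0).round(4),np.round(ce,1),np.round(sz,1),round(an,1),np.degrees(np.arctan2(ev[1],ev[0]))%180)
E
```

```text
t 3.73 pos [ 0.4432 -0.0539  0.112 ] yaw 89.0 F [-0.6  0.2 -0.6] w 84.7 g 0.0 
 units [ 2.600e-02 -2.000e-03  2.219e+00] spin -0.01
scene 0.0058 199 [ 0.4458 -0.0556] [446.6 -54.4] [56.2 30.4] 87.6 86.35608169491088
scene 0.0115 199 [ 0.443  -0.0595] [443.7 -58.3] [55.8 30.2] 87.6 86.35608169491087
top 0.0058 142 [ 0.4464 -0.0531] [446.5 -51.3] [47.5 22.3] 89.4 87.06350532743528
top 0.0115 142 [ 0.4458 -0.0537] [445.9 -51.8] [47.3 22.2] 89.4 87.06350532743531
```

```bash
python3 -m creep '[[-0.01,0,0.7,0,1],[0,0,0.7,0,1],[0,0,0.5,0,1],[0,0,0.3,0,1],[0,0,0,0,0.3],[0,0,0,0,0.3],[0,0,0,0,0.3],[0,0,0,0,0.3],[0,0,0,0,0.3],[0,0,0,0,0.3]]' 40; python3 go.py 0.444 -0.054 0.001 89
```

```text
time: 4.97
tool_pos: [0.4452, -0.0542, 0.003]
tcp_rot: [0.027, 3.138, -0.001]
wrist_force: [-0.5, -0.6, 6.0]
width: 0.59
grip_force: 42.1
t 4.97 pos [ 0.4452 -0.0542  0.003 ] yaw 89.0 F [-0.5 -0.6  6. ] w 50.2 g 42.1 
 units [0.023 0.003 0.04 ] spin 0.01
```

```bash
python3 -m creep '[[0,0,-0.5,0,0.3],[0,0,-0.75,0.95,0.3],[0,0,-0.75,0.96,0.3],[0,0,-0.75,0.96,0.3],[0,0,-0.5,0.96,0.3],[0,0,-0.25,0.96,0.3],[0,0,0,0.96,0.3],[0,0,0,0.96,0.3],[0,0,0,0.96,0.3],[0,0,0,0.96,0.3],[0,0,0,0.96,0.3],[0,0,0,0.96,0.3],[0,0,0,0.96,0.3],[0,0,0,0.96,0.3],[0,0,0,0.96,0.3],[0,0,0,0.96,0.3],[0,0,0,0.96,0.3],[0,0,0,0,0.3]]' 40
cat >> go.py <<'E'
E
cat > dk.py <<'E'
import sys; from go import *
from math import *
p=np.load('dock.npy')
# dock-level coords mm (x,y,z rel. to pocket point) -> TCP target
def w(x,y,z): c,s=cos(p[3]),sin(p[3]); return p[0]+(c*x-s*y)/1e3,p[1]+(s*x+c*y)/1e3,p[2]+z/1e3
if __name__=='__main__':
    a=list(map(float,sys.argv[1:4])); t=w(*a)
    s=bot.read_state()['tool_pos']; d=(s-p[:3]); c,sn=cos(p[3]),sin(p[3])
    print('now dock mm',np.round([1e3*(c*d[0]+sn*d[1]),1e3*(-sn*d[0]+c*d[1]),1e3*d[2]],1),'target',np.round(t,4)); togo(*t,float(sys.argv[4]) if len(sys.argv)>4 else 1.3)
E
python3 dk.py -37.5 -67 112
python3 - <<'E'
from h import *
c=bot.read_camera('scene'); s=bot.read_state(); print(proj(c,[s['tool_pos']]))
for r in bot.regions_of('eraser',c)[:4]: print(round(r['score'],2),np.round(r['bbox']),r['mask'].sum())
c=bot.read_camera('top'); print(proj(c,[s['tool_pos']]))
for r in bot.regions_of('eraser',c)[:4]: print(round(r['score'],2),np.round(r['bbox']),r['mask'].sum())
E
```

```text
time: 7.22
tool_pos: [0.4434, -0.0539, 0.1766]
tcp_rot: [2.199, 2.243, 0.001]
wrist_force: [0.5, -0.0, -0.5]
width: 0.589
grip_force: 41.8
now dock mm [-168.8  113.   156.4] target [ 0.5788 -0.2308  0.1322]
t 7.22 pos [ 0.4434 -0.0539  0.1766] yaw 1.1 F [ 0.5 -0.  -0.5] w 50.1 g 41.8 
 units [-3.592  2.636  0.89 ] spin -0.03
[[167.8173449  162.74894207]]
0.59 [182. 177. 207. 192.] 326
0.57 [164. 154. 179. 175.] 210
0.57 [336. 190. 356. 217.] 324
0.48 [154. 225. 171. 242.] 108
[[210.11313935 223.05411337]]
0.46 [213. 246. 227. 262.] 98
```

```bash
python3 - <<'E'
from h import *
c=bot.read_camera('scene'); s=bot.read_state(); t=s['tool_pos']
r=[x for x in bot.regions_of('eraser',c) if abs(x['bbox'][0]-164)<6 and x['bbox'][1]<165]
m=r[0]['mask']; pts=np.argwhere(m)[:,::-1]; print('mask mean',pts.mean(0),'bbox',r[0]['bbox'])
for h in (-6,-3,0,3):
    P=np.array([(x,y,z+h) for x in(-26,26) for y in(-10.5,10.5) for z in(0,11.5)])/1e3+t
    q=proj(c,P); hull=cv2.convexHull(q.astype(np.float32)); mm=np.zeros((384,512),np.uint8); cv2.fillConvexPoly(mm,np.int32(np.round(hull)),1)
    a=np.argwhere(mm)[:,::-1]; print(h,a.mean(0),q.min(0).round(1),q.max(0).round(1),(mm.astype(bool)&m).sum()/(mm.astype(bool)|m).sum())
u,v=150,140
im=cv2.resize(c['pixels'][v:v+50,u:u+45],None,fx=8,fy=8,interpolation=cv2.INTER_CUBIC); im=np.clip(im*1.3,0,255).astype(np.uint8)
P=np.array([(x,y,z-2) for x in(-26,26) for y in(-10.5,10.5) for z in(0,11.5)])/1e3+t; q=(proj(c,P)+.5-[u,v])*8
from ov import E
for i,j in E: cv2.line(im,tuple(np.int32(q[i])),tuple(np.int32(q[j])),(255,0,0),1)
save('e2.png',im); print(s['time'])
E
```

```text
mask mean [169.25615764 162.11330049] bbox [163.3, 156.4, 179.4, 174.3]
-6 [167.89814815 162.94135802] [154.5 152.2] [180.8 173.9] 0.6265432098765432
-3 [167.44       161.82153846] [154.3 151.2] [180.6 172.9] 0.6097560975609756
0 [167.19047619 160.78095238] [154.  150.1] [180.4 171.8] 0.5325443786982249
3 [167.17445483 159.65109034] [153.8 149. ] [180.2 170.8] 0.4515235457063712
7.475
```

View pics/e2.png

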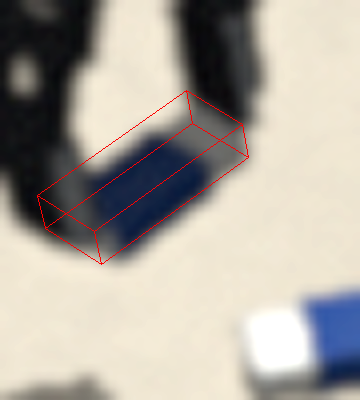

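The crop shows the eraser held level between the fingers, about 2 mm right of and below the model box. Its underside is therefore about 3 mm below the TCP and it is offset about 1.5 mm toward -y, as intended.

```bash
python3 -m creep '[[-0.71,0.53,0,-0.03,0.3],[-0.71,0.53,0,0,0.3],[-0.71,0.53,0,0,0.3],[-0.71,0.53,0.2,0,0.3],[-0.71,0.53,0.35,0,0.3],[0,0,0.35,0,0.3],[0,0,0,0,0.3]]' 40; python3 dk.py -37.5 -66 101
```

```text
time: 8.4
tool_pos: [0.5775, -0.2274, 0.1285]
tcp_rot: [-2.193, -2.241, 0.003]
wrist_force: [0.3, 1.1, -0.3]
width: 0.582
grip_force: 41.8
now dock mm [-38.7 -63.6 108.3] target [ 0.5787 -0.2298  0.1212]
t 8.4 pos [ 0.5775 -0.2274  0.1285] yaw 1.3 F [ 0.3  1.1 -0.3] w 49.5 g 41.8 
 units [-0.049  0.025  0.146] spin -0.01
```

```bash
python3 -m creep '[[0,0.02,0.13,0,0.3],[-0.06,0,0,0,0.3],[-0.06,0,0,0,0.3],[0,0,0,0,0.3]]' 40; python3 dk.py -37.5 -72 101;python3 -m creep '[[-0.06,0,0,0,0.3],[-0.04,0,0,0,0.3],[0,0,0,0,0.3]]'; python3 dk.py -37.5 -88 101
```

```text
time: 8.9
tool_pos: [0.5811, -0.2347, 0.1256]
tcp_rot: [2.196, 2.245, 0.001]
wrist_force: [0.3, 0.1, -0.3]
width: 0.587
grip_force: 41.8
now dock mm [-35.3 -70.9 105.4] target [ 0.5789 -0.2358  0.1212]
t 8.9 pos [ 0.5811 -0.2347  0.1256] yaw 1.3 F [ 0.3  0.1 -0.3] w 49.9 g 41.8 
 units [-0.022 -0.045  0.087] spin -0.01
time: 9.28
tool_pos: [0.5811, -0.2387, 0.1252]
tcp_rot: [-2.197, -2.245, -0.002]
wrist_force: [-0.0, 4.3, 2.7]
width: 0.587
grip_force: 42.1
now dock mm [-35.3 -74.9 105. ] target [ 0.5792 -0.2518  0.1212]
t 9.28 pos [ 0.5811 -0.2387  0.1252] yaw 1.2 F [-0.   4.3  2.7] w 49.9 g 42.1 
 units [-0.262 -0.043  0.079] spin -0.01
```

```bash
python3 -m creep '[[0.08,-0.03,0,0,0.3],[0,0,0.06,0,0.3],[0,0,0,0,0.3],[0,0,0,0,0.3]]' 40; python3 dk.py -37.5 -72 101;python3 -m creep '[[-0.08,0,0,0,0.3],[-0.03,0,0,0,0.3],[0,0,0,0,0.3],[0,0,0,0,0.3]]'; python3 dk.py -37.5 -88 101
```

```text
time: 9.78
tool_pos: [0.5793, -0.2355, 0.1218]
tcp_rot: [-2.197, -2.246, -0.0]
wrist_force: [0.9, 3.8, 0.9]
width: 0.591
grip_force: 42.0
now dock mm [-37.  -71.7 101.5] target [ 0.5789 -0.2358  0.1212]
t 9.78 pos [ 0.5793 -0.2355  0.1218] yaw 1.3 F [0.9 3.8 0.9] w 50.3 g 42.0 
 units [-0.007 -0.01   0.011] spin -0.01
time: 10.28
tool_pos: [0.5794, -0.24, 0.1218]
tcp_rot: [-2.196, -2.244, -0.002]
wrist_force: [1.0, 6.1, 2.0]
width: 0.588
grip_force: 42.1
now dock mm [-37.  -76.2 101.5] target [ 0.5792 -0.2518  0.1212]
t 10.28 pos [ 0.5794 -0.24    0.1218] yaw 1.2 F [1.  6.1 2. ] w 50.0 g 42.1 
 units [-0.236 -0.009  0.01 ] spin -0.01
```

```bash
python3 -m creep '[[-0.06,0,0,0,0.3],[-0.06,0,0,0,0.3],[0,0,0,0,0.3],[0,0,0,0,0.3]]' 40; python3 dk.py -37.5 -85.5 101;python3 -m creep '[[-0.06,0,0,0,0.3],[0,0,0,0,0.3],[0,0,0,0,0.3]]'; python3 dk.py -37.5 -88 101
```

```text
time: 10.78
tool_pos: [0.5796, -0.2458, 0.1216]
tcp_rot: [-2.196, -2.244, -0.002]
wrist_force: [0.5, 6.3, 2.2]
width: 0.593
grip_force: 42.1
now dock mm [-37.  -82.  101.4] target [ 0.5792 -0.2493  0.1212]
t 10.78 pos [ 0.5796 -0.2458  0.1216] yaw 1.2 F [0.5 6.3 2.2] w 50.4 g 42.1 
 units [-0.07  -0.009  0.008] spin -0.01
time: 11.15
tool_pos: [0.5796, -0.2485, 0.1216]
tcp_rot: [-2.196, -2.244, -0.003]
wrist_force: [1.1, 7.3, 2.2]
width: 0.595
grip_force: 42.1
now dock mm [-37.  -84.7 101.4] target [ 0.5792 -0.2518  0.1212]
t 11.15 pos [ 0.5796 -0.2485  0.1216] yaw 1.2 F [1.1 7.3 2.2] w 50.6 g 42.1 
 units [-0.067 -0.009  0.008] spin -0.01
```

```bash
python3 -m creep '[[-0.04,0,0,0,0.3],[0,0,0,0,0.3],[0,0,0,0,0.3]]' 40; python3 dk.py -37.5 -88 101;python3 -m creep '[[-0.02,0,0,0,0.3],[0,0,0,0,0.3],[0,0,0,0,0.3]]'; python3 dk.py -37.5 -88 101
```

```text
time: 11.52
tool_pos: [0.5797, -0.2503, 0.1216]
tcp_rot: [-2.196, -2.244, -0.003]
wrist_force: [1.7, 8.6, 3.0]
width: 0.591
grip_force: 42.1
now dock mm [-37.  -86.4 101.4] target [ 0.5792 -0.2518  0.1212]
t 11.53 pos [ 0.5797 -0.2503  0.1216] yaw 1.2 F [1.7 8.6 3. ] w 50.3 g 42.1 
 units [-0.031 -0.01   0.008] spin -0.01
time: 11.9
tool_pos: [0.5797, -0.2512, 0.1216]
tcp_rot: [-2.195, -2.244, -0.003]
wrist_force: [1.4, 8.3, 3.0]
width: 0.587
grip_force: 42.1
now dock mm [-37.  -87.4 101.4] target [ 0.5792 -0.2518  0.1212]
t 11.9 pos [ 0.5797 -0.2512  0.1216] yaw 1.2 F [1.4 8.3 3. ] w 49.9 g 42.1 
 units [-0.013 -0.009  0.007] spin -0.01
```

```bash
python3 -m creep '[[0,0,0.05,0,0.3],[0,0,0.05,0,0.3],[0,0,0,0,0.3]]' 40; python3 dk.py -37.5 -88 85.4;python3 -m creep '[[0,0,0.05,0,0.3],[0,0,0.05,0,0.3],[0,0,0,0,0.3]]'; python3 dk.py -37.5 -88 85.4
```

```text
time: 12.28
tool_pos: [0.5795, -0.2511, 0.1165]
tcp_rot: [-2.195, -2.244, -0.003]
wrist_force: [0.7, 8.4, 2.6]
width: 0.59
grip_force: 42.1
now dock mm [-37.2 -87.3  96.3] target [ 0.5792 -0.2518  0.1056]
t 12.28 pos [ 0.5795 -0.2511  0.1165] yaw 1.3 F [0.7 8.4 2.6] w 50.1 g 42.1 
 units [-0.015 -0.006  0.217] spin -0.01
time: 12.65
tool_pos: [0.5794, -0.2511, 0.1113]
tcp_rot: [-2.195, -2.243, -0.003]
wrist_force: [0.7, 8.7, 1.6]
width: 0.595
grip_force: 42.1
now dock mm [-37.3 -87.3  91.1] target [ 0.5792 -0.2518  0.1056]
t 12.65 pos [ 0.5794 -0.2511  0.1113] yaw 1.2 F [0.7 8.7 1.6] w 50.5 g 42.1 
 units [-0.015 -0.003  0.113] spin -0.01
```

```bash
python3 -m creep '[[0,0,0.04,0,0.3],[0,0,0.04,0,0.3],[0,0,0,0,0.3]]' 40; python3 dk.py -37.5 -88 85.4;python3 -m creep '[[0,0,0.03,0,0.3],[0,0,0,0,0.3],[0,0,0,0,0.3]]'; python3 dk.py -37.5 -88 85.4
```

```text
time: 13.02
tool_pos: [0.5794, -0.2513, 0.108]
tcp_rot: [-2.195, -2.244, -0.002]
wrist_force: [-1.5, 7.9, 4.8]
width: 0.586
grip_force: 42.4
now dock mm [-37.3 -87.4  87.7] target [ 0.5792 -0.2518  0.1056]
t 13.03 pos [ 0.5794 -0.2513  0.108 ] yaw 1.3 F [-1.5  7.9  4.8] w 49.8 g 42.4 
 units [-0.011 -0.004  0.047] spin -0.01
time: 13.4
tool_pos: [0.5795, -0.2516, 0.1077]
tcp_rot: [-2.196, -2.244, -0.002]
wrist_force: [-3.2, 7.6, 9.3]
width: 0.588
grip_force: 42.9
now dock mm [-37.2 -87.8  87.4] target [ 0.5792 -0.2518  0.1056]
t 13.4 pos [ 0.5795 -0.2516  0.1077] yaw 1.3 F [-3.2  7.6  9.3] w 50.0 g 42.9 
 units [-0.004 -0.006  0.041] spin -0.01
```

```bash
python3 -m creep '[[0.03,0,-0.02,0,0.3],[0,0,0,0,0.7],[0,0,0,0,0.9],[0,0,0,0,0.9],[0,0,0,0,0.9]]' 40; python3 dk.py -37.5 -88 85.4;python3 -m creep '[[0,0,-0.3,0,0.9],[0,0,-0.5,0,0.9],[0,0,-0.3,0,0],[0,0,0,0,0]]'; python3 dk.py -77 -84.5 110
python3 - <<'E'
from h import *
import pickle
d={n:bot.read_camera(n) for n in('scene','top')}; pickle.dump(d,open('c2.pkl','wb'))
for n in d:
    for t in('eraser','disk'):
        for r in bot.look_for(t,d[n])[:4]: print(n,t,round(r['score'],2),np.round(r['bbox'],1))
E
```

```text
time: 14.02
tool_pos: [0.5795, -0.2519, 0.1071]
tcp_rot: [-2.197, -2.245, 0.0]
wrist_force: [0.5, -0.7, -0.5]
width: 0.903
grip_force: 0.0
now dock mm [-37.2 -88.   86.9] target [ 0.5792 -0.2518  0.1056]
t 14.03 pos [ 0.5795 -0.2519  0.1071] yaw 1.2 F [ 0.5 -0.7 -0.5] w 76.8 g 0.0 
 units [ 0.001 -0.005  0.03 ] spin -0.01
time: 14.52
tool_pos: [0.581, -0.2522, 0.1648]
tcp_rot: [2.194, 2.243, 0.002]
wrist_force: [-0.4, -0.3, 0.4]
width: 0.486
grip_force: 0.0
now dock mm [-35.7 -88.4 144.6] target [ 0.5397 -0.2492  0.1302]
t 14.53 pos [ 0.581  -0.2522  0.1648] yaw 1.3 F [-0.4 -0.3  0.4] w 41.3 g 0.0 
 units [ 0.079 -0.828  0.688] spin -0.01
scene eraser 0.69 [178.3 174.5 207.1 192.5]
scene eraser 0.52 [272.7 181.4 290.5 200.8]
scene disk 0.67 [230.4 168.9 268.3 195.4]
top eraser 0.77 [191.  180.  210.7 205.9]
top disk 0.54 [255.  166.6 279.2 176.5]
```

```bash
cat > er.py <<'E'
from ov import *
import sys
p=np.load('dock.npy')
def ebox(c,y=-86.5,t0=0,u0=83,tilt=0,zo=0):
    # tilt deg away from flat (25=level), about far saddle edge t=17
    a=np.radians(tilt); P=[]
    for t in(-26,26):
        for yy in(-10.5,10.5):
            for h in(0,11.5):
                s=t+t0-17; tt=17+s*np.cos(a)+h*np.sin(a); uu=u0-s*np.sin(a)+h*np.cos(a); P.append((uu,y+yy,tt))
    return proj(c,dock(p,P)+[0,0,zo])
E
python3 - <<'E'
from er import *
d=pickle.load(open('c2.pkl','rb')); c=d['scene']
r=[x for x in bot.regions_of('eraser',c) if 260<x['bbox'][0]<285][0]; m=r['mask']; q=np.argwhere(m)[:,::-1]; print('obs',r['bbox'],q.mean(0),m.sum())
for ti in(25,15,5,0):
    q=ebox(c,tilt=ti); print(ti,q.min(0).round(1),q.max(0).round(1),q.mean(0).round(1))
E
```

```text
obs [272.3, 182.8, 290.4, 201.5] [279.20689655 190.72988506] 174
25 [269.9 181. ] [291.8 202.7] [280.8 191.8]
15 [269.7 181.1] [291.4 204.8] [280.6 192.9]
5 [269.5 181.4] [291.3 206.5] [280.5 193.9]
0 [269.6 181.6] [291.3 207.1] [280.5 194.4]
```

```bash
python3 -m creep '[[0.09,-0.76,0,0,0],[0,0,0.4,0,0],[0,0,0.3,0,0],[0,0,0,0,0]]' 40; python3 dk.py -73.5 -84 96; python3 -m creep '[[0,0,0.1,0,0],[0,0,0.1,0,0],[0,0,0,0,0]]';  python3 dk.py -73.5 -84 79
```

```text
time: 15.38
tool_pos: [0.5406, -0.2471, 0.1247]
tcp_rot: [-2.194, -2.243, 0.002]
wrist_force: [0.3, 0.9, 0.0]
width: -0.0
grip_force: 0.0
now dock mm [-76.  -82.4 104.5] target [ 0.5431 -0.2487  0.1162]
t 15.38 pos [ 0.5406 -0.2471  0.1247] yaw 1.3 F [0.3 0.9 0. ] w -0.0 g 0.0 
 units [-0.032  0.051  0.169] spin -0.01
time: 15.75
tool_pos: [0.5415, -0.2477, 0.1169]
tcp_rot: [-2.196, -2.245, 0.0]
wrist_force: [0.2, 1.0, 0.3]
width: -0.001
grip_force: 0.0
now dock mm [-75.1 -83.   96.7] target [ 0.5431 -0.2487  0.0992]
t 15.75 pos [ 0.5415 -0.2477  0.1169] yaw 1.3 F [0.2 1.  0.3] w -0.1 g 0.0 
 units [-0.019  0.033  0.354] spin -0.01
```

```bash
python3 -m creep '[[0,0.03,0,0,0],[0,0,0.05,0,0],[0,0,0.05,0,0],[0,0,0,0,0]]' 40; python3 dk.py -73.5 -84 79; python3 -m creep '[[0,0,0.05,0,0],[0,0,0.05,0,0],[0,0,0,0,0]]';  python3 dk.py -73.5 -84 79
```

```text
time: 16.25
tool_pos: [0.5428, -0.2477, 0.1119]
tcp_rot: [-2.196, -2.245, 0.0]
wrist_force: [0.8, -0.2, 0.9]
width: -0.001
grip_force: 0.0
now dock mm [-73.9 -83.   91.7] target [ 0.5431 -0.2487  0.0992]
t 16.25 pos [ 0.5428 -0.2477  0.1119] yaw 1.3 F [ 0.8 -0.2  0.9] w -0.1 g 0.0 
 units [-0.02   0.007  0.254] spin -0.01
time: 16.62
tool_pos: [0.543, -0.2479, 0.1073]
tcp_rot: [2.197, 2.246, -0.0]
wrist_force: [-0.7, -0.5, 1.0]
width: -0.002
grip_force: 0.4
now dock mm [-73.6 -83.2  87. ] target [ 0.5431 -0.2487  0.0992]
t 16.62 pos [ 0.543  -0.2479  0.1073] yaw 1.3 F [-0.7 -0.5  1. ] w -0.1 g 0.4 
 units [-0.015  0.003  0.161] spin -0.01
```

```bash
python3 -m creep '[[0,0,-0.3,0,0],[-0.03,0.1,0,0,0],[0,0,0.1,0,0],[0,0,0.08,0,0],[0,0,0,0,0]]' 40; python3 dk.py -73.5 -84 79; python3 -m creep '[[0,0,0.05,0,0],[0,0,0.05,0,0],[0,0,0,0,0]]';  python3 dk.py -73.5 -84 79
```

```text
time: 17.25
tool_pos: [0.5477, -0.249, 0.1125]
tcp_rot: [-2.196, -2.245, 0.001]
wrist_force: [0.2, -0.8, -0.2]
width: 0.004
grip_force: 0.0
now dock mm [-69.  -84.4  92.2] target [ 0.5431 -0.2487  0.0992]
t 17.25 pos [ 0.5477 -0.249   0.1125] yaw 1.3 F [ 0.2 -0.8 -0.2] w 0.4 g 0.0 
 units [ 0.008 -0.09   0.265] spin -0.01
time: 17.62
tool_pos: [0.5479, -0.2491, 0.1081]
tcp_rot: [-2.197, -2.245, 0.0]
wrist_force: [-0.5, 0.4, 1.2]
width: 0.002
grip_force: 0.6
now dock mm [-68.8 -84.5  87.8] target [ 0.5431 -0.2487  0.0992]
t 17.62 pos [ 0.5479 -0.2491  0.1081] yaw 1.3 F [-0.5  0.4  1.2] w 0.2 g 0.6 
 units [ 0.01  -0.095  0.177] spin -0.01
```

```bash
python3 - <<'E'
from er import *
d={n:bot.read_camera(n) for n in('scene','top')}; pickle.dump(d,open('c3.pkl','wb'))
t=bot.read_state()['tool_pos']
o=pickle.load(open('c2.pkl','rb'))
def cr(c,x0,y0,w,h,k,tcp=None):
    im=np.clip(cv2.resize(c['pixels'][y0:y0+h,x0:x0+w],None,fx=k,fy=k,interpolation=cv2.INTER_CUBIC)*1.5,0,255).astype(np.uint8)
    if tcp is not None:
        q=(proj(c,[tcp])[0]+.5-[x0,y0])*k; cv2.circle(im,tuple(np.int32(q)),3,(255,0,0),-1)
    return im
A=np.hstack([cr(o['scene'],255,172,50,40,8),cr(d['scene'],255,172,50,40,8,t)])
B=np.hstack([cr(o['top'],262,155,50,33,8),cr(d['top'],262,155,50,33,8,t)])
save('p3.png',np.vstack([A,B]))
for r in bot.look_for('eraser',d['scene'])[:4]: print(np.round(r['bbox'],1))
E
```

```text
[154.8 227.8 171.6 240. ]
[178.2 176.5 207.2 193.3]
[281.9 182.7 293.1 194.7]
```

View pics/p3.png

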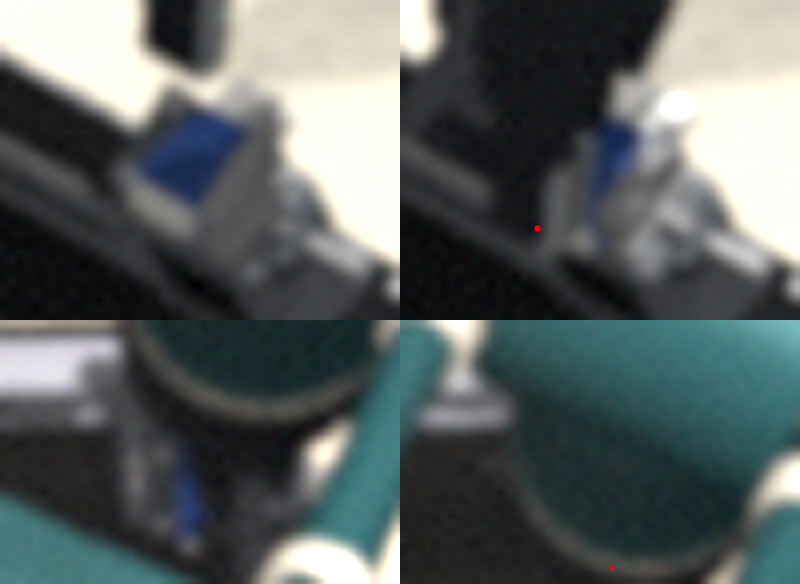

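The left crops show the wedged eraser level, with its blue top at scene (279,191). In the right crops the closed fingers are at the near end, around scene (322,200), and hide most of it. Only a narrow blue strip shows at about (279,193). I'll check numerically whether the catch moved.

```bash
python3 - <<'E'
from er import *
o=pickle.load(open('c2.pkl','rb'));n=pickle.load(open('c3.pkl','rb'))
g=lambda c:cv2.cvtColor(c['pixels'],cv2.COLOR_RGB2GRAY).astype(np.float32)
a0,a2,a3=g(S),g(o['scene']),g(n['scene'])
# rod/outer part in c3 (full px): 255+320/8..., search along joint direction
J=proj(S,dock(p,[(85,-105,0)]))[0]; J2=proj(S,dock(p,[(85,-117,0)]))[0]; print('rod px',J,J2,'px/12mm',J2-J)
tmpl=lambda a,x,y,w,h:a[y:y+h,x:x+w]
def match(A,B,x,y,w,h,s=6):
    up=lambda i:cv2.resize(i,None,fx=4,fy=4,interpolation=cv2.INTER_CUBIC)
    r=cv2.matchTemplate(up(B[y-s:y+h+s,x-s:x+w+s]),up(A[y:y+h,x:x+w]),cv2.TM_CCOEFF_NORMED); _,m,_,l=cv2.minMaxLoc(r); return np.array(l)/4-s,round(m,2)
for lab,x,y,w,h in[('rod',292,195,14,12),('rodbig',288,190,18,20),('plate',282,182,14,22)]:
    print(lab,'c2->c0',match(a2,a0,x,y,w,h),'c2->c3',match(a2,a3,x,y,w,h))
E
python3 dk.py -69 -84.5 79
```

```text
rod px [287.76960801 198.78874117] [292.36041485 201.32646314] px/12mm [4.59080684 2.53772196]
rod c2->c0 (array([0., 0.]), 0.98) c2->c3 (array([0., 0.]), 1.0)
rodbig c2->c0 (array([0.25, 0.  ]), 0.95) c2->c3 (array([0., 0.]), 0.99)
plate c2->c0 (array([-4.25, -2.  ]), 0.82) c2->c3 (array([0.5 , 0.75]), 0.89)
now dock mm [-68.7 -84.6  87.9] target [ 0.5477 -0.2491  0.0992]
t 17.77 pos [ 0.5479 -0.2491  0.1081] yaw 1.3 F [-0.9  0.4  1.6] w 0.1 g 0.5 
 units [ 0.001 -0.005  0.177] spin -0.01
```

```bash
python3 -m creep '[[0,0,0.05,0,0],[0,0,0,0,0]]' 40; python3 -m creep '[[0,0,0.05,0,0],[0,0,0,0,0]]';  python3 dk.py -69 -84.5 79
```

```text
time: 18.02
tool_pos: [0.5481, -0.2491, 0.1057]
tcp_rot: [-2.197, -2.246, -0.0]
wrist_force: [-0.9, 1.3, 1.8]
width: -0.002
grip_force: 0.7
time: 18.27
tool_pos: [0.5483, -0.2492, 0.1032]
tcp_rot: [2.197, 2.245, 0.0]
wrist_force: [-1.1, 1.1, 1.7]
width: -0.0
grip_force: 0.5
now dock mm [-68.4 -84.6  83. ] target [ 0.5477 -0.2491  0.0992]
t 18.27 pos [ 0.5483 -0.2492  0.1032] yaw 1.3 F [-1.1  1.1  1.7] w -0.0 g 0.5 
 units [ 0.003 -0.012  0.079] spin -0.01
```

```bash
python3 -m creep '[[0,0,0.05,0,0],[0,0,0,0,0]]' 40; python3 -m creep '[[0,0,0.05,0,0],[0,0,0,0,0]]';  python3 dk.py -69 -84.5 79
```

```text
time: 18.52
tool_pos: [0.5482, -0.2493, 0.1007]
tcp_rot: [2.196, 2.246, -0.0]
wrist_force: [0.4, -0.3, 0.8]
width: 0.006
grip_force: 0.5
time: 18.77
tool_pos: [0.5482, -0.2494, 0.0987]
tcp_rot: [2.197, 2.246, -0.0]
wrist_force: [-0.8, 1.1, 4.8]
width: 0.002
grip_force: 2.2
now dock mm [-68.5 -84.8  78.4] target [ 0.5477 -0.2491  0.0992]
t 18.77 pos [ 0.5482 -0.2494  0.0987] yaw 1.3 F [-0.8  1.1  4.8] w 0.1 g 2.2 
 units [ 0.006 -0.01  -0.011] spin -0.01
```

```bash
python3 -m creep '[[0,0,0.04,0,0],[0,0,0,0,0]]' 40; python3 dk.py -69 -84.5 79; python3 -m creep '[[0,0,-0.4,0,0],[0,-0.6,-0.8,0,0],[0,-0.8,-0.4,0,0],[0,0,0,0,0]]'; python3 - <<'E'
from er import *
c=bot.read_camera('scene'); o=pickle.load(open('c2.pkl','rb'))['scene']; pickle.dump(c,open('c4.pkl','wb'))
R=[x for x in bot.regions_of('eraser',c)]
for r in R: print('obs',round(r['score'],2),np.round(r['bbox'],1),np.argwhere(r['mask']).mean(0)[::-1],r['mask'].sum())
# blue pixels
for im in(o,c):
    i=im['pixels'].astype(int); m=(i[...,2]>i[...,0]*1.5)&(i[...,2]>50); m[:,:255]=0;m[:,305:]=0;m[:170]=0;m[215:]=0
    q=np.argwhere(m)[:,::-1]; print('blue',len(q),q.mean(0),q.min(0),q.max(0))
g=lambda c:cv2.cvtColor(c['pixels'],cv2.COLOR_RGB2GRAY)
print(g(o)[180:206:2,268:294:2]);print(g(c)[180:206:2,268:294:2])
E
```

```text
time: 19.02
tool_pos: [0.5479, -0.2494, 0.097]
tcp_rot: [-2.197, -2.246, 0.001]
wrist_force: [-3.0, 1.7, 7.2]
width: 0.002
grip_force: 3.6
now dock mm [-68.8 -84.8  76.7] target [ 0.5477 -0.2491  0.0992]
t 19.02 pos [ 0.5479 -0.2494  0.097 ] yaw 1.3 F [-3.   1.7  7.2] w 0.2 g 3.6 
 units [ 0.006 -0.004 -0.045] spin -0.01
time: 19.52
tool_pos: [0.4775, -0.2516, 0.1791]
tcp_rot: [2.196, 2.241, 0.001]
wrist_force: [0.5, -0.5, -0.6]
width: 0.004
grip_force: 0.0
obs 0.8 [180.3 173.8 207.9 193.7] [193.73451327 181.55752212] 339
obs 0.53 [271.9 185.3 289.7 207.5] [278.26219512 193.        ] 164
obs 0.49 [153.1 225.9 172.  241. ] [163.37692308 233.57692308] 130
blue 85 [278.48235294 190.72941176] [273 186] [284 196]
blue 116 [277.18103448 194.68103448] [270 187] [283 203]
[[180 178 174 158 113  64  67 108 143 140 140 143 146]
 [177 177 177 163 129 136 142 153 129 131 149 155 160]
 [163 177 175 127  68  82 133 130 116 110 113 151 174]
 [ 84 140 143  68  46  39  47  71  87  80  74 128 169]
 [ 23  53  65  39  39  39  40  39  40  54  62 116 172]
 [ 18  28  37  39  39  37  35  34  43  57  57 130 
[... 406 characters left out ...]
70 165 160 156 159 152 138 139 143 145]
 [176 175 174 163 137 159 173 194 198 175 156 154 158]
 [161 176 175 133 106 108 169 204 208 211 197 165 171]
 [ 85 139 143  86  77  87 162 198 208 200 168 151 173]
 [ 34  60  80  69  67  65  80 137 185 163 116 157 178]
 [ 33  50  66  68  67  69  67  71 112 126 104 140 179]
 [ 41  90  83  68  67  69  68  88 123 108  74 111 166]
 [ 44  90  78  64  67  68  76 119 101  69  69 106 120]
 [ 34  40  53  63  64  67 104 113  76  69  94 101  95]
 [ 40  41  66  65  65  70 105  93  75  82 120 120  81]
 [ 34  66 113  94  69  60  56  75  77  85  80 105  79]
 [ 33  43  90 125 107  61  40  60  91  90  67  60  71]
 [ 21  33  38  50  83  75  39  50  80  90  66  57  43]]
```

```bash
python3 -m creep '[[0,0.87,0,0,0],[0,0.87,0,0,0],[0,0.87,0,0,0],[0,0,0.5,0,0],[0,0,0.35,0,0],[0,0,0.15,0,0],[0,0,0,0,0]]' 40; python3 dk.py -9 -86 98
```

```text
time: 20.5
tool_pos: [0.6077, -0.2476, 0.1252]
tcp_rot: [-2.196, -2.244, 0.001]
wrist_force: [-0.3, -0.4, 0.4]
width: -0.004
grip_force: 0.0
now dock mm [ -9.  -84.4 104.9] target [ 0.6077 -0.2492  0.1182]
t 20.5 pos [ 0.6077 -0.2476  0.1252] yaw 1.2 F [-0.3 -0.4  0.4] w -0.4 g 0.0 
 units [-0.031 -0.001  0.139] spin -0.01
```

```bash
python3 -m creep '[[0,0,0.06,0,0],[0,0,0,0,0]]' 40; python3 dk.py -9 -86 98;  python3 -m creep '[[0,0,0.04,0,0],[0,0,0,0,0]]' 40; python3 dk.py -9 -86 98
```

```text
time: 20.75
tool_pos: [0.6088, -0.2482, 0.1241]
tcp_rot: [2.196, 2.245, 0.001]
wrist_force: [-0.3, -0.1, 0.3]
width: 0.002
grip_force: 0.0
now dock mm [ -7.9 -85.  103.9] target [ 0.6077 -0.2492  0.1182]
t 20.75 pos [ 0.6088 -0.2482  0.1241] yaw 1.2 F [-0.3 -0.1  0.3] w 0.1 g 0.0 
 units [-0.02  -0.023  0.118] spin -0.01
time: 21.0
tool_pos: [0.6085, -0.2479, 0.1214]
tcp_rot: [2.197, 2.245, 0.0]
wrist_force: [0.2, -0.7, 1.0]
width: -0.003
grip_force: 0.0
now dock mm [ -8.1 -84.7 101.2] target [ 0.6077 -0.2492  0.1182]
t 21.0 pos [ 0.6085 -0.2479  0.1214] yaw 1.3 F [ 0.2 -0.7  1. ] w -0.3 g 0.0 
 units [-0.025 -0.017  0.064] spin -0.01
```

```bash
python3 -m creep '[[0,0,0.04,0,0],[0,0,0,0,0]]' 40; python3 dk.py -9 -86 98;  python3 -m creep '[[0,0,0.04,0,0],[0,0,0,0,0]]' 40; python3 dk.py -9 -86 98
```

```text
time: 21.25
tool_pos: [0.6084, -0.2478, 0.119]
tcp_rot: [-2.197, -2.246, 0.0]
wrist_force: [-0.2, 0.2, -0.1]
width: 0.001
grip_force: 0.0
now dock mm [ -8.2 -84.6  98.8] target [ 0.6077 -0.2492  0.1182]
t 21.25 pos [ 0.6084 -0.2478  0.119 ] yaw 1.3 F [-0.2  0.2 -0.1] w 0.1 g 0.0 
 units [-0.027 -0.016  0.016] spin -0.01
time: 21.5
tool_pos: [0.6092, -0.248, 0.1176]
tcp_rot: [2.196, 2.245, 0.001]
wrist_force: [1.8, -0.3, 1.1]
width: -0.003
grip_force: 0.8
now dock mm [ -7.5 -84.8  97.4] target [ 0.6077 -0.2492  0.1182]
t 21.5 pos [ 0.6092 -0.248   0.1176] yaw 1.3 F [ 1.8 -0.3  1.1] w -0.2 g 0.8 
 units [-0.024 -0.03  -0.012] spin -0.01
```

```bash
python3 -m creep '[[0,0.02,-0.4,0,0],[0,0,-0.5,0,0],[0.84,-0.22,0,0,0.6],[0.84,-0.22,0,0,0.6],[0,0,0.5,0,0.6],[0,0,0,0,0.6]]' 25; python3 dk.py -29.5 -1 56
python3 - <<'E'
from er import *
d={n:bot.read_camera(n) for n in('scene',)}; c=d['scene']
r=bot.regions_of('eraser',c); r=[x for x in r if 262<x['bbox'][0]<285]; 
for x in r: print('eraser',np.round(x['bbox'],1),x['mask'].sum())
q=ebox(c); print(q.min(0),q.max(0))
for x in bot.regions_of('disk',c)[:2]: 
    m=np.argwhere(x['mask'])[:,::-1]; print('disk',x['score'],np.round(x['bbox'],1))
for y in(-2,0,2):
    q=proj(c,dock(p,boxpts(34,76,-57.5+y,57.5+y,-8.5,5.5))+[0,0,.002]); print(y,q.min(0).round(1),q.max(0).round(1))
E
```

```text
time: 22.25
tool_pos: [0.5842, -0.1634, 0.1366]
tcp_rot: [-2.194, -2.245, 0.003]
wrist_force: [0.1, 0.3, 0.0]
width: 0.601
grip_force: 0.0
now dock mm [-30.5   0.3 116.3] target [ 0.5853 -0.1647  0.0762]
t 22.25 pos [ 0.5842 -0.1634  0.1366] yaw 1.3 F [0.1 0.3 0. ] w 51.1 g 0.0 
 units [-0.027  0.024  1.207] spin 0.0
eraser [271.9 185.1 288.3 204.7] 168
[269.56406721 181.60002826] [291.26590637 207.12080327]
disk 0.9 [230.4 167.8 270.2 196.3]
-2 [230.  166.5] [276.6 200. ]
0 [229.3 166.2] [275.9 199.6]
2 [228.7 165.8] [275.2 199.2]
```

```bash
python3 -m creep '[[-0.02,0.02,0.5,0,0.6],[0,0,0.45,0,0.6],[0,0,0.2,0,0.6],[0,0,0,0,0.6],[0,0,0,0,0.1],[0,0,0,0,0.1],[0,0,0,0,0.1],[0,0,0,0,0.1]]' 25; python3 dk.py -29.5 -1 56
```

```text
time: 23.4
tool_pos: [0.5879, -0.1657, 0.0813]
tcp_rot: [2.195, 2.244, 0.002]
wrist_force: [-1.0, 0.6, 6.1]
width: 0.201
grip_force: 24.5
now dock mm [-26.9  -2.1  61.1] target [ 0.5853 -0.1647  0.0762]
t 23.4 pos [ 0.5879 -0.1657  0.0813] yaw 1.3 F [-1.   0.6  6.1] w 17.1 g 24.5 
 units [ 0.021 -0.053  0.102] spin -0.01
```

```bash
python3 -m creep '[[0,-0.042,-0.09,0,0.1],[0,-0.042,-0.09,0,0.1],[0,-0.042,-0.09,0,0.1],[0,0,0,0,0.1]]' 25; python3 dk.py -29.5 -1 56;  python3 -m creep '[[0,-0.042,-0.09,0,0.1],[0,-0.042,-0.09,0,0.1],[0,-0.042,-0.09,0,0.1],[0,0,0,0,0.1]]' 25; python3 dk.py -29.5 -1 56
python3 - <<'E'
from er import *
c=bot.read_camera('scene')
for t in('disk','eraser'):
    for x in bot.regions_of(t,c)[:3]: print(t,round(x['score'],2),np.round(x['bbox'],1))
E
```

```text
time: 23.9
tool_pos: [0.5815, -0.1656, 0.0943]
tcp_rot: [2.195, 2.244, 0.002]
wrist_force: [3.8, 0.7, 2.6]
width: 0.2
grip_force: 25.3
now dock mm [-33.3  -1.8  74.1] target [ 0.5853 -0.1647  0.0762]
t 23.9 pos [ 0.5815 -0.1656  0.0943] yaw 1.3 F [3.8 0.7 2.6] w 17.0 g 25.3 
 units [0.017 0.075 0.363] spin -0.01
time: 24.4
tool_pos: [0.5751, -0.1657, 0.1075]
tcp_rot: [2.196, 2.244, 0.002]
wrist_force: [4.3, -0.2, 1.5]
width: 0.204
grip_force: 26.0
now dock mm [-39.7  -1.8  87.3] target [ 0.5853 -0.1647  0.0762]
t 24.4 pos [ 0.5751 -0.1657  0.1075] yaw 1.3 F [ 4.3 -0.2  1.5] w 17.4 g 26.0 
 units [0.016 0.202 0.627] spin -0.01
disk 0.66 [227.3 163.6 271.2 197.6]
eraser 0.8 [179.8 175.9 206.5 192.6]
eraser 0.53 [154.7 230.  170.5 238.2]
```

```bash
cat > chk.py <<'E'
from er import *
c=bot.read_camera('scene')
i=c['pixels'].astype(int); m=(i[...,2]>i[...,0]*1.5)&(i[...,2]>50); m[:,:262]=0;m[:,300:]=0;m[:175]=0;m[212:]=0
q=np.argwhere(m)[:,::-1]; print('blue at gap',len(q),q.mean(0) if len(q) else '',q.min(0) if len(q) else '',q.max(0) if len(q) else '')
for x in bot.regions_of('disk',c)[:3]: print('disk',round(x['score'],2),np.round(x['bbox'],1),np.argwhere(x['mask']).mean(0)[::-1].round(1),x['mask'].sum())
E
python3 chk.py; python3 - <<'E'
from er import *
for l in (0,15,29):
    q=proj(S,dock(p,boxpts(34,76+l,-58.5,56.5,-8.5,5.5))+[0,0,.002]); print(l,q.min(0).round(1),q.max(0).round(1))
E
```

```text
blue at gap 116 [277.15517241 194.59482759] [270 187] [283 203]
disk 0.84 [227.4 163.  271.9 194.8] [253.4 181.6] 437
0 [229.7 166.3] [276.2 199.8]
15 [227.8 163.6] [276.2 199.8]
29 [225.9 160.9] [276.2 199.8]
```

```bash
python3 -m creep '[[0,-0.063,-0.135,0,0.1],[0,-0.063,-0.135,0,0.1],[0,-0.063,-0.135,0,0.1],[0,0,0,0,0.1]]' 25; python3 dk.py -29.5 -1 56;  python3 -m creep '[[0,-0.084,-0.18,0,0.1],[0,-0.084,-0.18,0,0.1],[0,-0.084,-0.18,0,0.1],[0,0,0,0,0.1]]' 25; python3 dk.py -29.5 -1 56; python3 chk.py
```

```text
time: 25.15
tool_pos: [0.5639, -0.1658, 0.1271]
tcp_rot: [-2.197, -2.245, 0.001]
wrist_force: [-0.7, 1.0, -0.8]
width: 0.152
grip_force: 28.9
now dock mm [-50.9  -1.7 106.9] target [ 0.5853 -0.1647  0.0762]
t 25.15 pos [ 0.5639 -0.1658  0.1271] yaw 1.3 F [-0.7  1.  -0.8] w 12.9 g 28.9 
 units [0.014 0.429 1.017] spin -0.01
time: 25.65
tool_pos: [0.5527, -0.1664, 0.1555]
tcp_rot: [2.195, 2.244, 0.002]
wrist_force: [-0.3, -0.2, -1.9]
width: 0.155
grip_force: 28.9
now dock mm [-62.1  -2.  135.3] target [ 0.5853 -0.1647  0.0762]
t 25.65 pos [ 0.5527 -0.1664  0.1555] yaw 1.3 F [-0.3 -0.2 -1.9] w 13.2 g 28.9 
 units [0.022 0.649 1.588] spin -0.01
blue at gap 115 [277.2173913  194.56521739] [271 187] [283 203]
disk 0.89 [221.7 154.6 265.7 197.8] [244.  176.9] 1020
disk 0.74 [203.1 278.6 257.8 323.2] [229.6 302. ] 586
disk 0.63 [336.3 188.2 354.4 215.7] [346.7 203.8] 291
```

```bash
python3 -m creep '[[0,-0.2,-0.5,0,0.1],[0,-0.2,-0.6,0,0.1],[0,0,-0.4,0,0.1],[0,0,0,0,0.1]]' 50; cat > bx.py <<'E'
from fit import *
from scipy.optimize import minimize
G={}
for n,c,(x0,y0,x1,y1) in(('scene',S,(262,244,362,328)),('top',T,(306,186,384,250))):
    g=cv2.cvtColor(c['pixels'],cv2.COLOR_RGB2GRAY).astype(np.float32)[y0:y1,x0:x1]
    d=np.median(g[[0,1,-1,-2]]); 
    m=(cv2.resize(g,None,fx=4,fy=4,interpolation=cv2.INTER_CUBIC)<.62*d).astype(np.uint8)
    k,l,st,_=cv2.connectedComponentsWithStats(m); h,w=m.shape; i=l[h//2-10:h//2+10,w//2-10:w//2+10]; i=np.bincount(i[i>0]).argmax()
    m=(l==i).astype(np.uint8); m=cv2.morphologyEx(m,cv2.MORPH_CLOSE,np.ones((25,25)));m=cv2.morphologyEx(m,cv2.MORPH_OPEN,np.ones((13,13))); G[n]=(c,x0,y0,m)
def ren(pp,n):
    c,x0,y0,m=G[n]; o=np.zeros_like(m)
    for X,Yy,z0,z1 in((( -44,44),(-70,70),0,50),((21,35),(-57.5,57.5),40,81)):
        P=np.array([(x,y,z) for x in X for y in Yy for z in(z0,z1)])/1e3@rz(pp[2]).T+[pp[0],pp[1],0]
        q=(proj(c,P)+.5-[x0,y0])*4-.5; cv2.fillConvexPoly(o,np.int32(np.round(cv2.convexHull(q.astype(np.float32))*16)),1,shift=4)
    return o
def cost(v,ns=('scene','top')):
    pp=[.4705+v[0]/1e3,-.409+v[1]/1e3,np.radians(198+v[2])]; return sum((ren(pp,n)^G[n][3]).sum()/G[n][3].sum() for n in ns)
for ns in(('scene','top'),('scene',),('top',)):
    r=minimize(cost,[0,0,0],args=(ns,),method='Nelder-Mead',options=dict(initial_simplex=[[0,0,0],[5,0,0],[0,5,0],[0,0,4]])); print(ns,(.4705+r.x[0]/1e3).round(4),(-.409+r.x[1]/1e3).round(4),(198+r.x[2]).round(2),round(r.fun,3),[G[n][3].sum()//16 for n in ns])
E
python3 bx.py; python3 go.py .47 -.41 .2 18
```

```text
time: 26.25
tool_pos: [0.5337, -0.167, 0.231]
tcp_rot: [2.194, 2.243, 0.003]
wrist_force: [-0.5, -0.1, -1.8]
width: 0.14
grip_force: 54.6
('scene', 'top') 0.4718 -0.4064 198.55 0.161 [np.uint64(3482), np.uint64(1685)]
('scene',) 0.4729 -0.408 197.08 0.059 [np.uint64(3482)]
('top',) 0.4707 -0.4047 197.56 0.076 [np.uint64(1685)]
t 26.25 pos [ 0.5337 -0.167   0.231 ] yaw 1.3 F [-0.5 -0.1 -1.8] w 11.9 g 54.6 
 units [-4.83  -1.383  0.622] spin -2.92
```

```bash
python3 -m creep '[[-0.9,-0.16,0,0,0.1],[-0.93,-0.16,0,0,0.1],[-0.93,-0.16,0,0,0.1],[-0.93,-0.16,0,0,0.1],[-0.92,-0.17,0,0,0.1],[0,0,0.3,-0.97,0.1],[0,0,0.4,-0.96,0.1],[0,0,0.3,-0.96,0.1],[0,0,0,0,0.1],[0,0,0,0,0.1]]' 50; python3 go.py .4985 -.3985 .15 17.8
cat > dsk.py <<'E'
from fit import *
from scipy.optimize import minimize
s=bot.read_state(); t=s['tool_pos']; r=R.from_rotvec(s['tcp_rot']).as_matrix()
M={}
for n in('scene','top'):
    c=bot.read_camera(n); L=bot.regions_of('disk',c); uv=proj(c,[t-[0,0,.03]])[0]
    for x in L[:4]: print(n,round(x['score'],2),np.round(x['bbox'],1),np.argwhere(x['mask']).mean(0)[::-1].round(1),x['mask'].sum())
    g=[x for x in L if abs(np.argwhere(x['mask']).mean(0)[::-1]-uv).max()<25]
    if g: M[n]=(c,g[0]['mask'])
    P=lambda a,tilt=0:np.array([(x,y,z) for x in(a[0]-57.5,a[0]+57.5) for y in(-7,7) for z in(a[1],a[1]-76)])/1e3
    for d in((0,62),(4,62),(0,66)):
        q=proj(c,t+P((d[0],d[1]))@r.T); print(n,d,q.min(0).round(1),q.max(0).round(1))
E
python3 dsk.py; python3 chk.py | head -1
```

```text
time: 27.5
tool_pos: [0.4968, -0.3978, 0.1786]
tcp_rot: [-1.852, -2.537, -0.0]
wrist_force: [-0.2, -1.1, -1.5]
width: 0.144
grip_force: 54.5
t 27.5 pos [ 0.4968 -0.3978  0.1786] yaw 17.7 F [-0.2 -1.1 -1.5] w 12.2 g 54.5 
 units [-0.025  0.028  0.571] spin -0.01
scene 0.93 [287.4 213.4 356.  258.3] [320.3 238.7] 1773
scene (0, 62) [288.4 212.9] [357.6 262. ]
scene (4, 62) [286.4 212.3] [355.3 261.3]
scene (0, 66) [288.2 214.3] [357.1 263.2]
top 0.72 [326.6 201.1 349.2 208.2] [338.9 204.8] 151
top (0, 62) [324.1 188.9] [374.4 213.2]
top (4, 62) [322.7 189.4] [372.9 213.7]
top (0, 66) [323.9 189.2] [374.  213.4]
blue at gap 114 [277.19298246 194.50877193] [271 187] [283 203]
```

```bash
python3 -m creep '[[-0.07,0.03,0.4,0,0.1],[0,0,0.4,0,0.1],[0,0,0.3,0,0.1],[0,0,0,0,0.1],[0,0,0,0,0.1]]' 50; python3 go.py .4993 -.4009 .067 17.8; python3 -m creep '[[0,0,0.15,0,0.1],[0,0,0.15,0,0.1],[0,0,0,0,0.1]]' 50; python3 go.py .4993 -.4009 .067 17.8
```

```text
time: 28.42
tool_pos: [0.4993, -0.4008, 0.124]
tcp_rot: [1.851, 2.539, 0.0]
wrist_force: [0.2, 0.5, -1.8]
width: 0.147
grip_force: 54.5
t 28.43 pos [ 0.4993 -0.4008  0.124 ] yaw 17.8 F [ 0.2  0.5 -1.8] w 12.5 g 54.5 
 units [-1.00e-03 -1.00e-03  1.14e+00] spin 0.0
time: 28.8
tool_pos: [0.4986, -0.4002, 0.1081]
tcp_rot: [-1.85, -2.537, -0.0]
wrist_force: [-0.7, -0.3, -0.6]
width: 0.148
grip_force: 54.5
t 28.8 pos [ 0.4986 -0.4002  0.1081] yaw 17.8 F [-0.7 -0.3 -0.6] w 12.6 g 54.5 
 units [-0.018  0.01   0.821] spin 0.0
```

```bash
python3 -m creep '[[0,0,0.1,0,0.1],[0,0,0.1,0,0.1],[0,0,0,0,0.1]]' 50; python3 go.py .4993 -.4009 .067 17.8; python3 -m creep '[[0,0,0.12,0,0.1],[0,0,0.12,0,0.1],[0,0,0,0,0.1]]' 50; python3 go.py .4993 -.4009 .067 17.8
```

```text
time: 29.18
tool_pos: [0.4988, -0.4004, 0.0983]
tcp_rot: [-1.85, -2.538, -0.0]
wrist_force: [0.2, 0.0, -2.1]
width: 0.145
grip_force: 54.5
t 29.18 pos [ 0.4988 -0.4004  0.0983] yaw 17.8 F [ 0.2  0.  -2.1] w 12.3 g 54.5 
 units [-0.013  0.007  0.626] spin 0.0
time: 29.55
tool_pos: [0.4986, -0.4003, 0.0861]
tcp_rot: [-1.85, -2.537, -0.0]
wrist_force: [1.0, 0.1, -2.3]
width: 0.143
grip_force: 54.5
t 29.55 pos [ 0.4986 -0.4003  0.0861] yaw 17.8 F [ 1.   0.1 -2.3] w 12.2 g 54.5 
 units [-0.016  0.01   0.381] spin 0.0
```

Entering freely. I'll keep lowering in small steps until it touches.

```bash
python3 -m creep '[[0,0,0.1,0,0.1],[0,0,0.1,0,0.1],[0,0,0,0,0.1]]' 50; python3 go.py .4993 -.4009 .067 17.8; python3 -m creep '[[0,0,0.05,0,0.1],[0,0,0.05,0,0.1],[0,0,0,0,0.1]]' 50; python3 go.py .4993 -.4009 .067 17.8
```

```text
time: 29.92
tool_pos: [0.4987, -0.4003, 0.0763]
tcp_rot: [-1.85, -2.538, -0.0]
wrist_force: [-0.7, -0.5, -1.3]
width: 0.144
grip_force: 54.5
t 29.93 pos [ 0.4987 -0.4003  0.0763] yaw 17.8 F [-0.7 -0.5 -1.3] w 12.2 g 54.5 
 units [-0.014  0.008  0.185] spin 0.0
time: 30.3
tool_pos: [0.4991, -0.4006, 0.0718]
tcp_rot: [-1.85, -2.538, -0.0]
wrist_force: [0.4, -0.3, -1.2]
width: 0.145
grip_force: 54.5
t 30.3 pos [ 0.4991 -0.4006  0.0718] yaw 17.8 F [ 0.4 -0.3 -1.2] w 12.3 g 54.5 
 units [-0.007  0.003  0.096] spin 0.0
```

```bash
for i in 1 2; do :; done; python3 -m creep '[[0,0,0.04,0,0.1],[0,0,0,0,0.1],[0,0,0,0,0.1]]' 50; python3 go.py .4993 -.4009 .067 17.8; python3 -m creep '[[0,0,0.03,0,0.1],[0,0,0,0,0.1],[0,0,0,0,0.1]]' 50; python3 go.py .4993 -.4009 .067 17.8
```

```text
time: 30.68
tool_pos: [0.4994, -0.4009, 0.0705]
tcp_rot: [1.85, 2.538, -0.0]
wrist_force: [-0.8, 0.8, 1.2]
width: 0.144
grip_force: 54.9
t 30.68 pos [ 0.4994 -0.4009  0.0705] yaw 17.8 F [-0.8  0.8  1.2] w 12.2 g 54.9 
 units [ 0.001 -0.002  0.07 ] spin 0.0
time: 31.05
tool_pos: [0.4996, -0.4009, 0.0704]
tcp_rot: [1.85, 2.538, 0.0]
wrist_force: [-2.4, 2.7, 8.7]
width: 0.142
grip_force: 55.8
t 31.05 pos [ 0.4996 -0.4009  0.0704] yaw 17.8 F [-2.4  2.7  8.7] w 12.1 g 55.8 
 units [ 0.002 -0.006  0.069] spin 0.0
```

```bash
python3 -m creep '[[0,0,-0.03,0,0.1],[0,0,0,0,0.1]]' 20; python3 go.py .4993 -.4009 .067 17.8; python3 -m creep '[[0,0,0,0,0.2],[0,0,0,0,0.3],[0,0,0,0,0.4],[0,0,0,0,0.4]]' 20; python3 go.py .4993 -.4009 .067 17.8;  python3 -m creep '[[0,0,-0.2,0,0.4],[0,0,-0.4,0,0.4],[0,0,-0.6,0,0.4],[0,0,-0.8,0,0.4],[0,-0.8,-0.6,0,0.4],[0,-0.8,0,0,0.4],[0,-0.8,0,0,0.4],[0,0,0,0,0.4]]'; python3 chk.py
python3 - <<'E'
from fit import *
c=bot.read_camera('scene'); t=bot.read_camera('top')
for n,cc in(('scene',c),('top',t)):
    for x in bot.regions_of('disk',cc)[:4]: print(n,round(x['score'],2),np.round(x['bbox'],1),np.argwhere(x['mask']).mean(0)[::-1].round(1),x['mask'].sum())
    for lab,xb in(('far',-28),('mid',0),('near',28)):
        P=np.array([(xb+a,b,z) for a in(-7,7) for b in(-57.5,57.5) for z in(50,81)])/1e3@rz(np.radians(197.8)).T+[.4718,-.407,0]; q=proj(cc,P); print(n,lab,q.min(0).round(1),q.max(0).round(1),q.mean(0).round(1))
E
```

```text
time: 31.3
tool_pos: [0.4994, -0.4009, 0.0704]
tcp_rot: [1.85, 2.538, -0.0]
wrist_force: [-0.9, 1.1, 4.2]
width: 0.145
grip_force: 55.2
t 31.3 pos [ 0.4994 -0.4009  0.0704] yaw 17.8 F [-0.9  1.1  4.2] w 12.3 g 55.2 
 units [ 0.    -0.001  0.069] spin 0.0
time: 31.8
tool_pos: [0.4991, -0.4007, 0.0698]
tcp_rot: [-1.85, -2.538, -0.0]
wrist_force: [-0.3, 0.4, -0.0]
width: 0.402
grip_force: 0.0
t 31.8 pos [ 0.4991 -0.4007  0.0698] yaw 17.8 F [-0.3  0.4 -0. ] w 34.2 g 0.0 
 units [-0.005  0.003  0.056] spin 0.0
time: 32.8
tool_pos: [0.3832, -0.4386, 0.2022]
tcp_rot: [1.853, 2.534, -0.002]
wrist_force: [0.0, 0.4, -0.3]
width: 0.402
grip_force: 0.0
blue at gap 115 [277.2173913  194.56521739] [271 187] [283 203]
disk 0.85 [286.3 248.4 344.8 279.3] [318.2 267.6] 542
scene 0.6 [104.5 197.1 133.3 220.6] [117.9 210.8] 535
scene far [286.5 248.1] [346.3 280. ] [316.1 264. ]
scene mid [282.3 259. ] [343.3 291.9] [312.5 275.4]
scene near [277.9 270.5] [340.1 304.3] [308.7 287.4]
top far [321.3 195.9] [365.1 215.9] [342.9 206. ]
top mid [324.7 205.8] [368.8 225.7] [346.5 215.8]
top near [328.2 215.7] [372.6 235.5] [350.1 225.7]
```

```bash
python3 -c "
from workcell import bot
print(bot.read_state()['time'], bot.finish_job())"
```

```text
the job is handed in; nothing more can be done
33.1 None
```

The job is handed in at 33.1 s: the eraser lies flat on the saddle holding the catch open, and the disk stands on its long edge in the media box's far free slot. I checked both by camera just before handing in. The judge's result is not shown to me.

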